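# Weigh a casting ring on the trip balance

### The arm

A 6-joint arm with a two-finger parallel gripper is mounted at the origin on the work surface. World frame = base frame: x ahead of the robot, y to its left, z up, the work surface at z = 0. Lengths are in m, angles in rad, forces in N, time in s.
With the tool pointing down it reaches from about 0.425 to 0.95 m from the base axis. Payload 3.5 kg.
Tool frame: the origin (TCP) lies at the very end of the fingers, on their centre line; the grasp point (between the pads) lies 19 mm behind it; z points along the fingers, y is the direction in which the jaws open and shut (so a half turn about z gives the same grasp; the last joint's range is limited). The gripper opens to 85 mm and grips with 20 to 120 N. Pads are 22 mm wide; open, the fingers measure 114 mm over their backs; the gripper's body (76 mm by 85 mm) begins 54 mm behind the grasp point. The pads swing forward as they close: fully open they stand 13 mm farther back than shut.
Start: joints at [1.033, 0.286, 1.577, -0, 1.279, -0.15], TCP at [0.255, 0.625, 0.231] pointing down, gripper open.
Joint ranges: [-2.77, 2.77], [-0.9, 2.22], [0.21, 2.48], [-1.53, 4.67], [0.24, 2.81], [-2.84, 2.84]. Speed limits (rad/s): [2.79, 2.79, 3.14, 3.14, 3.14, 3.14].

### API

Orientations are given as a rotation vector (axis times angle).
In Python, from plant import bot gives the robot as it stands.
- The arm moves only by the tool servo_tool, never from a script. Its argument "commands" is a list of rows, each an object of numbers: "x", "y", "z": the shift along the tool's x, y, z in cm; "yaw": the turn about the tool's z in rad; "fingers": the opening, from 0 (shut) to 1 (fully open). In form: [{"x": .., "y": .., "z": .., "yaw": .., "fingers": ..}, ...]. A call has 1 to 20 rows; each row shifts and turns the pose as measured when the row begins, along the tool's axes as they then stand; what a row does not reach is not made up. A row lasts 1/10 s, in which the tool goes at most 50 mm and 8.59 degrees, less where a joint would pass 70% of its speed; a pose out of reach is approached as far as the arm can. A call with a gripper value outside its range is refused whole. The fingers move at their own pace and stop on an object; "grip_force" is the grip in N (left out, the last holds). Time passes only in rows, so rows that do not move let the fingers close. It gives the time, the measured TCP pose, the force and the opening at its end, in the units of the state.
- bot.get_state(): the state, without advancing time (a new reading comes with each control period).
- bot.grab_frame(name): name is "scene" or "top"; returns a dict with "img" (384x512x3 uint8, red, green, blue), "z_map" (384x512 float32, m along the optical axis (not along the pixel's ray), 0 where there is no reading), "mtx" (3x3 intrinsics, pixels), "R" (3x3) and "t" (3): a world point X has camera coordinates R X + t. Camera axes: x right, y down, z forward; pixel columns grow to the right and rows downward; lengths in m; the calibration is good to about 2 mm. A picture is of the moment at which its call begins.
- bot.sign_off(): hands the job in, once; it reports no verdict.
Trained networks look in the newest picture that a camera, given by its name, has taken for a name from the list of things; names that differ only in an ending like _2 or _b are one class to them, and where a whole thing is asked for, a point or a joint stands for the part that bears it (a point fixed in the world has none). Each returns a list of dicts, best first, with "conf" (0 to 1); they miss things now and then, are a little off and sometimes report something else, mostly with a low value. They report only what shows in the picture. A call takes as long as a camera call.
- bot.outline_of(camera, name): "pixels" (384x512 bool, what is visible of it) and "point" ([column, row] in pixels, amid what is visible of it).
The state is a dict: "clock": time; "qpos": joint angles; "dq": joint speeds; "effort": joint torques, N m; "tcp_pos": TCP position; "orientation": TCP orientation; "force": force on the tool from outside, world axes, zero at the start; "ft_torque": the same for the moment, N m; "finger_gap": opening from 0.0 (shut) to 1.0 (fully open).
Only numpy, scipy, OpenCV 4.12 (cv2) and the standard library are available. Lean on these libraries where they do the work, as an engineer would, in place of code of your own. Each camera call takes 0.05 s, during which the arm holds its last target.

### The job

Weigh the filled casting ring that stands in the balance's left pan: set weights from the blue tray gently in the right pan (the 200 g weight is always needed, the others only as required) and nudge the rider along its bar until the beam hangs level by itself. The knife edges are delicate, so never press, pinch or push hard on the balance; leave the ring and the other things on the bench alone, and leave weights you do not need in the tray.

Things in the scene. Friction and masses are not known exactly. Their poses are not given: they have to be found in the camera images.
- balance: Grey two-pan trip balance, fixed to the bench. Origin: underside of its base below the beam's pivot; its x points away from the robot, its y to the ring pan, its z up. Base 225 x 270 mm, front edge at x = -142 mm. Pivot 75 mm up; pans at y = +120 (ring) and -120 mm (weights). A needle on the beam, tip 156 mm up, plays over a white index plate at the middle; on the centre mark = level.
- beam (a joint): Tilt of the balance's beam, rad: 0 = level, positive = right (weight) pan down; soft stops near -0.1 and 0.1. Between -0.09 and 0.09 it tilts in proportion, about 0.0045 rad per gram of difference, and settles within about 1 s of being let go. The pans stay horizontal; where a load stands in its pan does not matter.
- rider (a joint): Rider's travel along its bar, m: 0 at the left end (ring side), 0.105 at the right end stop. Each mm to the right counts as 1 g in the right pan; at 0 the empty balance is level. It stays where it is left and slides with about 1.5 N; the knife edges bear no more than 15 N anywhere on the balance.
- rider_tab (a point): Middle of the top of the rider's upright finger tab. The rider is a dark steel block, 24 mm along the bar, on a level bar that runs along the balance's y, 115 mm in front (-x) of the pivot. The tab is 10 mm along the bar, 16 mm across and 32 mm tall above the block; its top is 99 mm up when level and rises or sinks with the beam by at most 6 mm.
- pan_left_top (a point): Centre of the upper face of the left pan, where the ring stands. Steel pan, 120 mm across inside its rim, rim 5 mm above the face.
- pan_right_top (a point): Centre of the upper face of the right pan, for the weights. Same steel pan, 120 mm across inside, rim 5 mm above the face; 108 mm above the bench when level, up to 12 mm higher or lower as the beam tilts. It gives way downwards as load comes on, until it meets its stop.
- ring: Casting ring: steel cylinder 50 mm across, 56 mm tall, filled with set white investment; stands in the left pan. Origin: centre of its underside. Its mass is not known: 250 to 390 g.
- tray: Blue plastic instrument tray, fixed, 270 mm along its x, 150 mm along its y, 16 mm high, floor 4 mm thick. Origin: centre of its underside. The three weights stand in it in a row along x, about 85 mm apart, in any order.
- w200: 200 g weight, the largest of three upright steel cylinders with a knob on top: body 28 mm across and 36 mm tall, 50 mm tall with the knob. Origin: centre of its underside.
- w100: 100 g weight, the middle one of three upright steel cylinders with a knob on top: body 22 mm across and 29 mm tall, 42 mm tall with the knob. Origin: centre of its underside.
- w20: 20 g weight, the smallest of three upright steel cylinders with a knob on top: body 14 mm across and 16 mm tall, 27 mm tall with the knob. Origin: centre of its underside.
- cast: Bystander: white stone cast of a dental arch, 56 x 62 mm, 37 mm tall. Origin: centre of its underside. Leave alone.
- tape: Bystander: roll of paper tape lying flat, 72 mm across, 19 mm tall. Origin: centre of its underside. Leave alone.
- spatula: Bystander: mixing spatula with grey handle lying along its x, 165 mm long, 11 mm thick. Origin: under the middle of it. Leave alone.

How it is judged:
By the outcome, as a careful person would: the job done as asked, in the order asked, and still so for the second after the job is handed in, with the robot touching nothing.
It also fails if it takes over 72 s, if anything falls off the work surface, if the arm or the gripper's body presses on something with over 40 N, if the wrist force passes 120 N, or if a joint passes its speed limit or range.

## Working session

There is one attempt and no reset: what is moved stays moved. The work goes in short steps, Python scripts to look and compute and a tool call to move; the robot and the scene stay as the last step left them, time stands still between calls to the robot, and variables do not carry over. Pictures are saved under pics/ and viewed, and the job is handed in when it is done.

Besides the shell and the picture viewer there is one more tool, called after "Call:" as name([rows], argument=value, ...), one row to a line, values as JSON. servo_tool: Moves the arm, as the interface text tells. Its arguments: {"type":"object","properties":{"commands":{"type":"array","items":{"type":"object","properties":{"x":{"type":"number"},"y":{"type":"number"},"z":{"type":"number"},"yaw":{"type":"number"},"fingers":{"type":"number"}}}},"grip_force":{"type":"number"}},"required":["commands"]}

```bash
mkdir -p pics; cat > h.py <<'E'
import numpy as np, cv2
from plant import bot
def world(f,u,v,z=None):
    z=f["z_map"][int(v),int(u)] if z is None else z
    K=f["mtx"]; c=np.array([(u-K[0,2])/K[0,0]*z,(v-K[1,2])/K[1,1]*z,z])
    return f["R"].T@(c-f["t"])
def cloud(f,m=None):
    K=f["mtx"]; v,u=np.mgrid[0:384,0:512]; z=f["z_map"]
    c=np.stack([(u-K[0,2])/K[0,0]*z,(v-K[1,2])/K[1,1]*z,z],-1)
    P=(c-f["t"])@f["R"]
    if m is not None: return P[m&(z>0)]
    return P
def proj(f,X):
    c=f["R"]@np.array(X)+f["t"]; p=f["mtx"]@c; return p[:2]/p[2]
def save(f,n): cv2.imwrite("pics/"+n,cv2.cvtColor(f["img"],cv2.COLOR_RGB2BGR))
E
python3 - <<'E'
from h import *
np.set_printoptions(precision=4,suppress=True)
s=bot.get_state(); print({k:s[k] for k in("clock","tcp_pos","orientation","force","finger_gap")})
for n in("scene","top"):
    f=bot.grab_frame(n); save(f,n+"0.png"); np.savez(n+"0.npz",**f)
    for o in("balance","rider","rider_tab","pan_right_top","ring","tray","w200","w100","w20","cast","tape","spatula"):
        for r in bot.outline_of(n,o)[:2]:
            P=cloud(f,r["pixels"])
            print(n,o,round(r["conf"],2),np.round(r["point"]),len(P),np.median(P,0) if len(P) else"",P.min(0),P.max(0))
E
```

```text
{'clock': 0.0, 'tcp_pos': array([0.2549, 0.6243, 0.2299]), 'orientation': array([-0.6052, -3.082 ,  0.0035]), 'force': array([-0.5654, -0.225 ,  0.0793]), 'finger_gap': 1.0014100039107974}
scene balance 0.67 [243. 216.] 4904 [0.5661 0.0373 0.0332] [ 0.3716 -0.1154 -0.0054] [0.6394 0.2581 0.147 ]
scene rider 0.47 [224. 190.] 94 [0.4416 0.0678 0.0693] [ 0.335   0.0563 -0.0026] [0.4495 0.1522 0.098 ]
scene rider_tab 0.63 [225. 190.] 92 [0.442  0.0678 0.0693] [ 0.3716  0.0563 -0.0025] [0.4495 0.1456 0.098 ]
scene pan_right_top 0.91 [221. 214.] 967 [ 0.5548 -0.0528  0.1189] [ 0.4394 -0.1154  0.0234] [0.6176 0.0937 0.1273]
scene ring 0.83 [274. 173.] 308 [0.557  0.183  0.1382] [0.521  0.1666 0.0967] [0.5726 0.2166 0.1538]
scene tray 0.75 [135. 275.] 4225 [ 0.4783 -0.2988  0.0038] [ 0.3122 -0.3972 -0.0047] [ 0.6232 -0.1849  0.0548]
scene w200 0.56 [157. 285.] 170 [ 0.5665 -0.2938  0.034 ] [ 0.5475 -0.3038  0.0019] [ 0.5754 -0.2768  0.0577]
scene w200 0.53 [113. 266.] 53 [ 0.3968 -0.3259  0.016 ] [ 0.3688 -0.332  -0.    ] [ 0.4012 -0.3092  0.0323]
scene w100 0.56 [157. 285.] 170 [ 0.5665 -0.
[... 1479 characters left out ...]
.2827  0.0406] [ 0.542  -0.3055  0.0015] [ 0.5717 -0.2728  0.0611]
top w100 0.37 [377. 224.] 14 [ 0.4735 -0.304   0.0359] [ 0.4699 -0.3079  0.0272] [ 0.4783 -0.3014  0.0514]
top w20 0.48 [366. 192.] 106 [ 0.5528 -0.2827  0.0406] [ 0.542  -0.3055  0.0015] [ 0.5717 -0.2728  0.0611]
top w20 0.37 [377. 224.] 14 [ 0.4735 -0.304   0.0359] [ 0.4699 -0.3079  0.0272] [ 0.4783 -0.3014  0.0514]
top cast 0.7 [325. 148.] 399 [ 0.708  -0.1565  0.0278] [ 0.677  -0.1984 -0.0035] [ 0.7512 -0.1197  0.043 ]
top tape 0.75 [141. 225.] 306 [0.4378 0.3425 0.0188] [ 0.4029  0.302  -0.0037] [0.4732 0.3794 0.0279]
top spatula 0.49 [115. 194.] 122 [0.5585 0.4516 0.0094] [ 0.4535  0.4306 -0.0021] [0.6131 0.4749 0.017 ]
```

```bash
python3 - <<'E'
import cv2
a=cv2.imread("pics/scene0.png"); b=cv2.imread("pics/top0.png")
cv2.imwrite("pics/s0c.png",cv2.resize(a[120:340,70:340],None,fx=2.7,fy=2.7,interpolation=cv2.INTER_CUBIC))
cv2.imwrite("pics/t0c.png",cv2.resize(b[120:320,130:430],None,fx=2.6,fy=2.6,interpolation=cv2.INTER_CUBIC))
E
```

```text
(no output)
```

View pics/s0c.png

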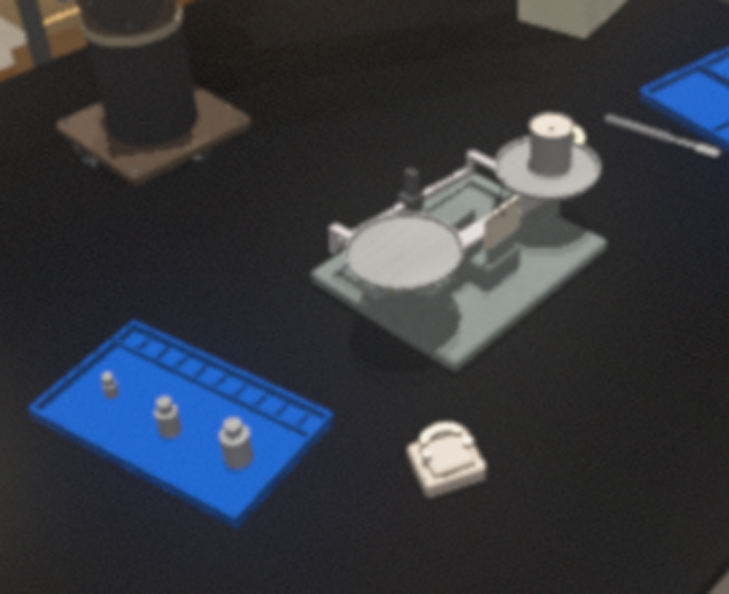

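View pics/t0c.png

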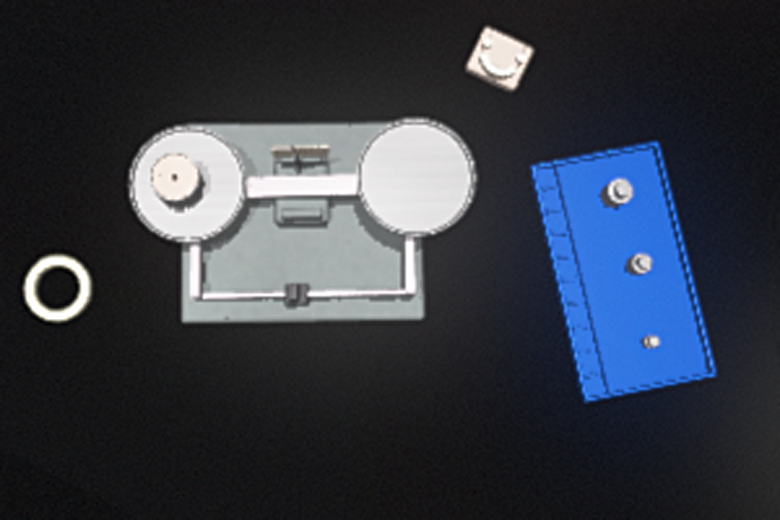

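The scene view shows the tray with w20 nearest the robot at about (110,262), w100 at (132,275) and w200 at (157,285). The balance is in the middle with its left pan down and the right pan at (221,214) empty. The rider is mid-bar at (222,190). Next I'll fit positions precisely.

```bash
cat >> h.py <<'E'
def beam(f,x0=None,verbose=True):
    "pan heights relative to the bench around"
    P=cloud(f); 
    return P
E
python3 - <<'E'
from h import *
np.set_printoptions(precision=4,suppress=True)
for n in("top","scene"):
    f=dict(np.load(n+"0.npz")); P=cloud(f); X,Y,Z=P[...,0],P[...,1],P[...,2]; ok=f["z_map"]>0
    b=ok&(abs(Z)<.012)&(X>.45)&(X<.7)&(((Y<-.13)&(Y>-.18))|((Y>.3)&(Y<.4)))
    A=P[b]; c=np.linalg.lstsq(np.c_[A[:,:2],np.ones(len(A))],A[:,2],rcond=None)[0]; print(n,"bench",len(A),c,"resid",np.std(A[:,2]-np.c_[A[:,:2],np.ones(len(A))]@c))
    # right pan
    for nm,yr,zr in(("R",(-.15,.02),(.105,.135)),("L",(.11,.28),(.085,.11))):
        m=ok&(Z>zr[0])&(Z<zr[1])&(Y>yr[0])&(Y<yr[1])&(X>.46)&(X<.65)
        Q=P[m]; (cx,cy),r=cv2.minEnclosingCircle(Q[:,:2].astype(np.float32)); print(nm,m.sum(),"enc",cx,cy,r,"cent",Q.mean(0),"zmed",np.median(Q[:,2]),"std",Q[:,2].std())
    for nm,cx,cy in(("w200",.557,-.287),("w100",.474,-.304),("w20",.39,-.32)):
        m=ok&(Z>.014)&(np.hypot(X-cx,Y-cy)<.03); Q=P[m]
        if len(Q): print(nm,len(Q),"mean",Q.mean(0),"max",Q.max(0),"min",Q.min(0)); 
        t=Q[Q[:,2]>Q[:,2].max()-.012]; print("   top",t.mean(0),len(t))
    m=ok&(Z>.075)&(abs(X-.432)<.03)&(abs(Y-.07)<.04); Q=P[m]; print("tab",len(Q),Q.mean(0),Q.min(0),Q.max(0)); t=Q[Q[:,2]>Q[:,2].max()-.01];print(t.mean(0))
    m=ok&(Z>.014)&(Z<.05)&(X>.36)&(X<.45)&(Y>-.08)&(Y<.22); Q=P[m]; 
    print("base front", Q.min(0),Q.max(0))
E
```

```text
top bench 3992 [-0.0001  0.0003  0.0007] resid 0.0025036184879827735
R 1602 enc 0.5525310039520264 -0.05109534412622452 0.06175028160214424 cent [ 0.5529 -0.0513  0.1208] zmed 0.12067162967345191 std 0.002493229890729529
L 1227 enc 0.544848620891571 0.18817821145057678 0.06200403347611427 cent [0.5442 0.1852 0.0977] zmed 0.09733812520917416 std 0.0028623668319878452
w200 93 mean [ 0.5537 -0.2835  0.042 ] max [ 0.5685 -0.2728  0.0611] min [ 0.542  -0.2993  0.0147]
   top [ 0.5555 -0.2861  0.055 ] 31
w100 54 mean [ 0.4751 -0.3076  0.0368] max [ 0.4844 -0.3003  0.0534] min [ 0.4658 -0.3179  0.0142]
   top [ 0.4758 -0.3098  0.047 ] 18
w20 22 mean [ 0.3899 -0.3211  0.0261] max [ 0.3964 -0.3168  0.0348] min [ 0.3848 -0.3292  0.0165]
   top [ 0.3907 -0.3216  0.0299] 14
tab 26 [0.4329 0.0737 0.0956] [0.4254 0.0696 0.0788] [0.4408 0.0779 0.1026]
[0.434 0.075 0.099]
base front [ 0.4023 -0.0691  0.0143] [0.45   0.1976 0.0496]
scene bench 2041 [ 0.002  -0.0006 -0.0021] resid 0.0018636587070024288
R 1019 enc 0.5539065003395081 -0.05225333571434021 0.06378050893545151 cent [ 0.5546 -0.0526  0.1192] zmed 0.11894934845437241 std 0.002076939001490056
L 581 enc 0.5475913882255554 0.18398183584213257 0.06387606263160706 cent [0.5532 0.1775 0.0965] zmed 0.09580225036798053 std 0.0032195843793664147
w200 148 mean [ 0.5652 -0.2927  0.0363] max [ 0.5754 -0.2768  0.0577] min [ 0.5466 -0.3038  0.0145]
   top [ 0.5613 -0.2899  0.0522] 32
w100 89 mean [ 0.4841 -0.3152  0.0314] max [ 0.492  -0.3031  0.0481] min [ 0.4741 -0.3238  0.0143]
   top [ 0.4811 -0.3138  0.0427] 28
w20 29 mean [ 0.3962 -0.326   0.0239] max [ 0.4012 -0.3206  0.0323] min [ 0.3893 -0.3316  0.0152]
   top [ 0.3959 -0.3251  0.0277] 18
tab 39 [0.4388 0.0698 0.0876] [0.4283 0.0649 0.0751] [0.4455 0.0768 0.0984]
[0.4382 0.0708 0.094 ]
base front [ 0.4122 -0.0742  0.014 ] [0.45   0.198  0.0499]
```

```bash
cat >> h.py <<'E'
from scipy.spatial.transform import Rotation
BY=np.deg2rad(91.9)
def go(x,y,z,ang=BY):
    s=bot.get_state(); R=Rotation.from_rotvec(s["orientation"]).as_matrix()
    d=R.T@(np.array([x,y,z])-s["tcp_pos"])*100
    a=np.arctan2(R[1,1],R[0,1]); e=(a-ang+np.pi/2)%np.pi-np.pi/2
    print("t",round(s["clock"],2),"tcp",s["tcp_pos"].round(4),"d(cm)",d.round(2),"norm",round(np.linalg.norm(d),1),"yaw",round(e,3),"gap",round(s["finger_gap"],3),"F",s["force"].round(2),"tilt",R[2].round(3),"q",s["qpos"].round(2))
C=np.array([.5487,.0685]); YAW=np.deg2rad(1.9)
def bal(x,y): return C+np.array([np.cos(YAW)*x-np.sin(YAW)*y,np.sin(YAW)*x+np.cos(YAW)*y])
E
echo
```

Call:
servo_tool([
  {"yaw":-0.14},
  {"yaw":-0.14},
  {"yaw":-0.14,"fingers":0.8},
], grip_force=30)

```text
invalid input at $.commands[0]: expected keys x, y, z, yaw, fingers
```

```bash
python3 -c "
from h import *
go(.5575,-.2875,.2)"
```

```text
t 1.3 tcp [0.2552 0.6249 0.2313] d(cm) [-62.49 -73.03   3.13] norm 96.2 yaw -0.421 gap 0.999 F [-0.09 -0.15  0.5 ] tilt [ 0. -0. -1.] q [ 1.03  0.29  1.58  0.    1.28 -0.15]
```

Call:
servo_tool([
  {"x":0,"y":0,"z":0,"yaw":-0.14,"fingers":0.8},
  {"x":0,"y":0,"z":0,"yaw":-0.14,"fingers":0.8},
  {"x":0,"y":0,"z":0,"yaw":-0.14,"fingers":0.8},
], grip_force=30)

```text
clock: 1.6
tcp_pos: [0.2552, 0.6249, 0.2313]
orientation: [0.074, -3.141, -0.0]
force: [0.1, 0.4, -0.5]
finger_gap: 0.8
```

```bash
python3 -c "
from h import *
go(.5575,-.2875,.2)"
```

```text
t 1.6 tcp [0.2552 0.6249 0.2313] d(cm) [-25.88 -92.57   3.13] norm 96.2 yaw 0.014 gap 0.8 F [ 0.12  0.36 -0.51] tilt [ 0.  0. -1.] q [ 1.03  0.29  1.58  0.    1.28 -0.59]
```

Call:
servo_tool([
  {"x":-1.3,"y":-4.63,"z":0,"yaw":0.014,"fingers":0.8},
  {"x":-1.3,"y":-4.63,"z":0,"yaw":0,"fingers":0.8},
  {"x":-1.3,"y":-4.63,"z":0,"yaw":0,"fingers":0.8},
  {"x":-1.3,"y":-4.63,"z":0,"yaw":0,"fingers":0.8},
  {"x":-1.3,"y":-4.63,"z":0,"yaw":0,"fingers":0.8},
  {"x":-1.3,"y":-4.63,"z":0,"yaw":0,"fingers":0.8},
  {"x":-1.3,"y":-4.63,"z":0,"yaw":0,"fingers":0.8},
  {"x":-1.3,"y":-4.63,"z":0,"yaw":0,"fingers":0.8},
  {"x":-1.3,"y":-4.63,"z":0,"yaw":0,"fingers":0.8},
  {"x":-1.3,"y":-4.63,"z":0,"yaw":0,"fingers":0.8},
  {"x":-1.3,"y":-4.63,"z":0,"yaw":0,"fingers":0.8},
  {"x":-1.3,"y":-4.63,"z":0,"yaw":0,"fingers":0.8},
  {"x":-1.3,"y":-4.63,"z":0,"yaw":0,"fingers":0.8},
  {"x":-1.3,"y":-4.63,"z":0,"yaw":0,"fingers":0.8},
  {"x":-1.3,"y":-4.63,"z":0,"yaw":0,"fingers":0.8},
  {"x":-1.3,"y":-4.63,"z":0,"yaw":0,"fingers":0.8},
  {"x":-1.3,"y":-4.63,"z":0,"yaw":0,"fingers":0.8},
  {"x":-1.3,"y":-4.63,"z":0,"yaw":0,"fingers":0.8},
  {"x":-1.3,"y":-4.63,"z":0,"yaw":0,"fingers":0.8},
  {"x":-1.3,"y":-4.63,"z":0,"yaw":0,"fingers":0.8},
])

```text
clock: 3.6
tcp_pos: [0.5604, -0.3193, 0.2363]
orientation: [-0.069, 3.122, 0.001]
force: [0.1, 0.9, 0.1]
finger_gap: 0.799
```

```bash
python3 -c "
from h import *
go(.5575,-.2875,.016)"
```

```text
t 3.6 tcp [ 0.5604 -0.3193  0.2363] d(cm) [ 0.55  3.18 22.03] norm 22.3 yaw 0.011 gap 0.799 F [0.13 0.94 0.12] tilt [-0.018  0.    -1.   ] q [-0.68  0.21  1.66  0.01  1.26 -2.3 ]
```

Call:
servo_tool([
  {"x":0.3,"y":1.6,"z":4.5,"yaw":0.011,"fingers":0.8},
  {"x":0.2,"y":1.4,"z":4.5,"yaw":0,"fingers":0.8},
  {"x":0,"y":0,"z":4.5,"yaw":0,"fingers":0.8},
  {"x":0,"y":0,"z":2,"yaw":0,"fingers":0.8},
  {"x":0,"y":0,"z":0,"yaw":0,"fingers":0.8},
])

```text
clock: 4.1
tcp_pos: [0.5609, -0.3003, 0.0796]
orientation: [-0.037, 3.115, -0.012]
force: [-0.5, 0.2, 0.0]
finger_gap: 0.8
```

```bash
python3 - <<'E'
from h import *
go(.5575,-.2875,.010)
a=[bot.grab_frame(n)["img"] for n in("scene","top")]
a=[cv2.resize(i,None,fx=4,fy=4,interpolation=cv2.INTER_CUBIC) for i in(a[0][235:335,100:200],a[1][150:250,320:420])]
cv2.imwrite("pics/g1.png",np.hstack(a)[:,:,::-1])
E
```

```text
t 4.1 tcp [ 0.5609 -0.3003  0.0796] d(cm) [0.49 1.35 6.94] norm 7.1 yaw -0.01 gap 0.8 F [-0.47  0.15  0.03] tilt [-0.026 -0.008 -1.   ] q [-0.65  0.35  1.79  0.01  0.97 -2.26]
```

View pics/g1.png

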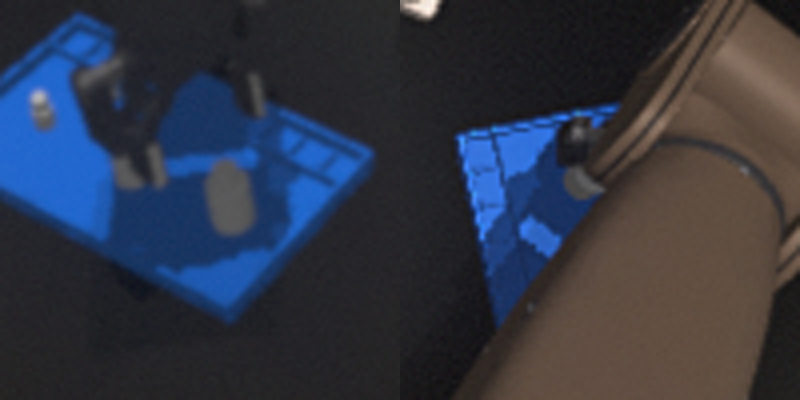

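The left half shows the open jaws straddling w200 at about (225,200), with one finger on each side. The top view is blocked by the arm. I'll correct the offset and go lower.

Call:
servo_tool([
  {"x":0.5,"y":1.35,"z":3,"yaw":-0.01,"fingers":0.8},
  {"x":0,"y":0,"z":2,"yaw":0,"fingers":0.8},
  {"x":0,"y":0,"z":1,"yaw":0,"fingers":0.8},
])

```text
clock: 4.5
tcp_pos: [0.5659, -0.2936, 0.0326]
orientation: [-0.053, 3.094, -0.037]
force: [0.3, 0.3, 0.2]
finger_gap: 0.8
```

```bash
python3 - <<'E'
from h import *
go(.5575,-.2875,.010)
E
```

```text
t 4.5 tcp [ 0.5659 -0.2936  0.0326] d(cm) [0.93 0.69 2.2 ] norm 2.5 yaw 0.001 gap 0.8 F [0.26 0.3  0.19] tilt [-0.046 -0.024 -0.999] q [-0.64  0.41  1.82  0.01  0.86 -2.25]
```

Call:
servo_tool([
  {"x":0.3,"y":0.25,"z":0.4,"yaw":0,"fingers":0.8},
  {"x":0.3,"y":0.25,"z":0.4,"yaw":0,"fingers":0.8},
  {"x":0.3,"y":0.25,"z":0.4,"yaw":0,"fingers":0.8},
])

```text
clock: 4.8
tcp_pos: [0.5596, -0.2885, 0.024]
orientation: [-0.053, 3.088, -0.044]
force: [0.6, -0.2, -0.9]
finger_gap: 0.8
```

```bash
python3 - <<'E'
from h import *
go(.5575,-.2875,.010)
E
```

```text
t 4.8 tcp [ 0.5596 -0.2885  0.024 ] d(cm) [0.28 0.14 1.38] norm 1.4 yaw 0.0 gap 0.8 F [ 0.55 -0.24 -0.85] tilt [-0.052 -0.029 -0.998] q [-0.64  0.4   1.85  0.01  0.83 -2.25]
```

Call:
servo_tool([
  {"x":0.15,"y":0.05,"z":0.4,"yaw":0,"fingers":0.8},
  {"x":0.1,"y":0.05,"z":0.4,"yaw":0,"fingers":0.8},
  {"x":0.05,"y":0.05,"z":0.5,"yaw":0,"fingers":0.6},
  {"x":0,"y":0,"z":0.1,"yaw":0,"fingers":0.4},
  {"x":0,"y":0,"z":0,"yaw":0,"fingers":0.2},
  {"x":0,"y":0,"z":0,"yaw":0,"fingers":0.2},
  {"x":0,"y":0,"z":0,"yaw":0,"fingers":0.2},
])

```text
clock: 5.5
tcp_pos: [0.5575, -0.2879, 0.0104]
orientation: [-0.053, 3.087, -0.045]
force: [-0.8, -0.2, 0.4]
finger_gap: 0.318
```

```bash
python3 - <<'E'
from h import *
go(.5575,-.2875,.010)
a=[bot.grab_frame(n)["img"] for n in("scene",)]
cv2.imwrite("pics/g2.png",cv2.resize(a[0][235:335,100:200],None,fx=5,fy=5,interpolation=cv2.INTER_CUBIC)[:,:,::-1])
E
```

```text
t 5.5 tcp [ 0.5575 -0.2879  0.0104] d(cm) [-0.    0.04  0.04] norm 0.1 yaw 0.0 gap 0.318 F [-0.81 -0.19  0.37] tilt [-0.054 -0.03  -0.998] q [-0.64  0.42  1.85  0.01  0.81 -2.26]
```

View pics/g2.png

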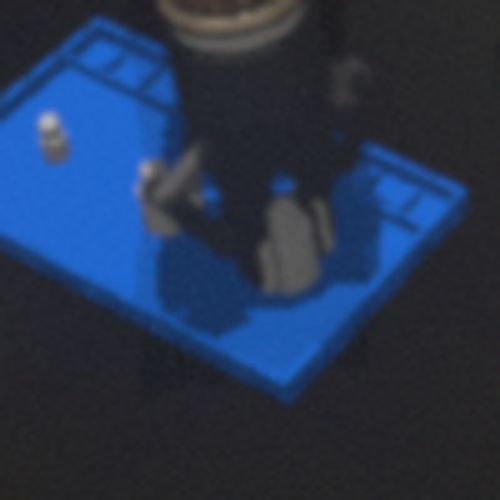

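The jaws close on w200 at (285,245), and the opening of 0.318 (27 mm) matches its body. Lifting now.

Call:
servo_tool([
  {"x":0,"y":0,"z":-0.5,"yaw":0,"fingers":0.2},
  {"x":0,"y":0,"z":-1.5,"yaw":0,"fingers":0.2},
  {"x":0,"y":0,"z":-2.5,"yaw":0,"fingers":0.2},
  {"x":0,"y":0,"z":-3,"yaw":0,"fingers":0.2},
  {"x":0,"y":0,"z":-3,"yaw":0,"fingers":0.2},
  {"x":0,"y":0,"z":-3,"yaw":0,"fingers":0.2},
  {"x":0,"y":0,"z":-3,"yaw":0,"fingers":0.2},
  {"x":0,"y":0,"z":-2,"yaw":0,"fingers":0.2},
  {"x":0,"y":0,"z":-0.5,"yaw":0,"fingers":0.2},
  {"x":0,"y":0,"z":0,"yaw":0,"fingers":0.2},
])

```text
clock: 6.55
tcp_pos: [0.5447, -0.2805, 0.2121]
orientation: [-0.053, 3.087, -0.045]
force: [0.5, -0.6, -1.9]
finger_gap: 0.319
```

```bash
python3 - <<'E'
from h import *
go(*bal(.025,-.12),.19)
E
```

```text
t 6.55 tcp [ 0.5447 -0.2805  0.2121] d(cm) [-3.98 22.93  1.74] norm 23.3 yaw 0.0 gap 0.319 F [ 0.46 -0.59 -1.94] tilt [-0.053 -0.03  -0.998] q [-0.65  0.13  1.79  0.01  1.16 -2.25]
```

Call:
servo_tool([
  {"x":-0.2,"y":1,"z":0.1,"yaw":0,"fingers":0.2},
  {"x":-0.4,"y":2,"z":0.2,"yaw":0,"fingers":0.2},
  {"x":-0.5,"y":3,"z":0.2,"yaw":0,"fingers":0.2},
  {"x":-0.5,"y":3,"z":0.2,"yaw":0,"fingers":0.2},
  {"x":-0.5,"y":3,"z":0.2,"yaw":0,"fingers":0.2},
  {"x":-0.5,"y":3,"z":0.2,"yaw":0,"fingers":0.2},
  {"x":-0.5,"y":3,"z":0.2,"yaw":0,"fingers":0.2},
  {"x":-0.5,"y":3,"z":0.2,"yaw":0,"fingers":0.2},
  {"x":-0.2,"y":1,"z":0.1,"yaw":0,"fingers":0.2},
  {"x":0,"y":0,"z":0,"yaw":0,"fingers":0.2},
])

```text
clock: 7.55
tcp_pos: [0.5674, -0.0433, 0.1717]
orientation: [-0.051, 3.117, -0.022]
force: [0.5, -0.6, -2.3]
finger_gap: 0.321
```

```bash
python3 - <<'E'
from h import *
go(*bal(.025,-.12),.15)
E
```

```text
t 7.55 tcp [ 0.5674 -0.0433  0.1717] d(cm) [-0.95 -0.73  2.21] norm 2.5 yaw -0.001 gap 0.321 F [ 0.52 -0.59 -2.34] tilt [-0.024 -0.015 -1.   ] q [-0.25  0.1   1.91 -0.01  1.11 -1.85]
```

Call:
servo_tool([
  {"x":-0.4,"y":-0.3,"z":0.5,"yaw":0,"fingers":0.2},
  {"x":-0.4,"y":-0.3,"z":1,"yaw":0,"fingers":0.2},
  {"x":-0.15,"y":-0.1,"z":1,"yaw":0,"fingers":0.2},
  {"x":0,"y":0,"z":0.8,"yaw":0,"fingers":0.2},
  {"x":0,"y":0,"z":0.4,"yaw":0,"fingers":0.2},
  {"x":0,"y":0,"z":0,"yaw":0,"fingers":0.2},
])

```text
clock: 8.15
tcp_pos: [0.5775, -0.0552, 0.1289]
orientation: [-0.043, 3.122, -0.023]
force: [0.2, -0.3, -0.9]
finger_gap: 0.317
```

```bash
python3 - <<'E'
from h import *
go(*bal(.025,-.12),.127)
a=[bot.grab_frame(n)["img"] for n in("scene",)]
cv2.imwrite("pics/p1.png",cv2.resize(a[0][150:260,160:300],None,fx=5,fy=5,interpolation=cv2.INTER_CUBIC)[:,:,::-1])
E
```

```text
t 8.15 tcp [ 0.5775 -0.0552  0.1289] d(cm) [-0.03  0.47  0.19] norm 0.5 yaw -0.005 gap 0.317 F [ 0.23 -0.34 -0.92] tilt [-0.019 -0.015 -1.   ] q [-0.27  0.17  1.91 -0.01  1.04 -1.86]
```

View pics/p1.png

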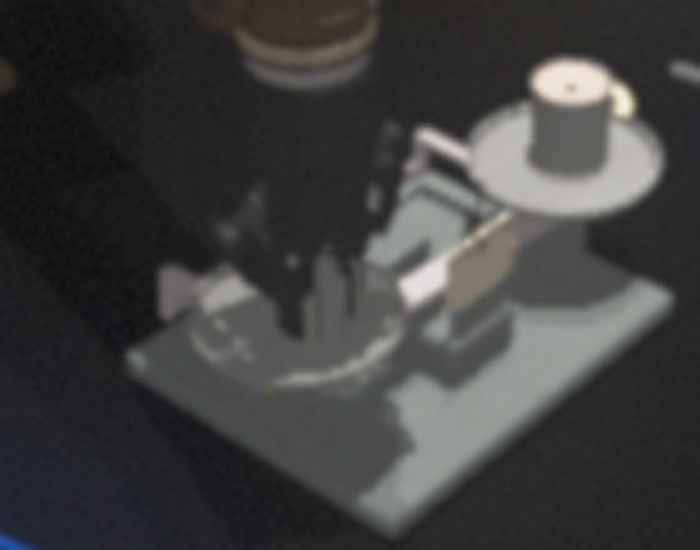

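The weight is inside the right pan near the far side, at about (330,320), just above or touching the face. I'll lower it in small steps.

Call:
servo_tool([
  {"x":0,"y":0.1,"z":0.1,"yaw":0,"fingers":0.2},
  {"x":0,"y":0,"z":0.1,"yaw":0,"fingers":0.2},
  {"x":0,"y":0,"z":0,"yaw":0,"fingers":0.2},
])

```text
clock: 8.5
tcp_pos: [0.5782, -0.0544, 0.1283]
orientation: [-0.043, 3.119, -0.024]
force: [0.2, -0.9, -1.8]
finger_gap: 0.319
```

```bash
python3 - <<'E'
from h import *
go(*bal(.025,-.12),.127)
E
```

```text
t 8.5 tcp [ 0.5782 -0.0544  0.1283] d(cm) [0.05 0.38 0.12] norm 0.4 yaw -0.005 gap 0.319 F [ 0.21 -0.88 -1.8 ] tilt [-0.022 -0.016 -1.   ] q [-0.26  0.18  1.91 -0.01  1.03 -1.86]
```

Call:
servo_tool([
  {"x":0,"y":0,"z":0.15,"yaw":0,"fingers":0.2},
  {"x":0,"y":0,"z":0.15,"yaw":0,"fingers":0.2},
  {"x":0,"y":0,"z":0.05,"yaw":0,"fingers":0.2},
])

```text
clock: 8.8
tcp_pos: [0.5789, -0.0544, 0.1257]
orientation: [-0.044, 3.118, -0.025]
force: [-1.8, 0.5, -0.8]
finger_gap: 0.317
```

```bash
python3 - <<'E'
from h import *
go(*bal(.025,-.12),.127)
f=bot.grab_frame("scene");P=cloud(f);X,Y,Z=P[...,0],P[...,1],P[...,2]
for nm,c in(("R",bal(0,-.12)),("L",bal(0,.12))):
    m=(f["z_map"]>0)&(np.hypot(X-c[0]-.002,Y-c[1]+.001)<.055)&(Z<.135)&(Z>.08); print(nm,m.sum(),np.median(Z[m]))
E
```

```text
t 8.8 tcp [ 0.5789 -0.0544  0.1257] d(cm) [ 0.11  0.38 -0.13] norm 0.4 yaw -0.005 gap 0.317 F [-1.76  0.5  -0.8 ] tilt [-0.023 -0.016 -1.   ] q [-0.26  0.18  1.91 -0.01  1.03 -1.86]
R 471 0.11853874984732847
L 520 0.0965165820768448
```

Call:
servo_tool([
  {"x":0,"y":0,"z":0.05,"yaw":0,"fingers":0.34},
  {"x":0,"y":0,"z":0,"yaw":0,"fingers":0.37},
  {"x":0,"y":0,"z":0,"yaw":0,"fingers":0.45},
  {"x":0,"y":0,"z":0,"yaw":0,"fingers":0.5},
  {"x":0,"y":0,"z":0,"yaw":0,"fingers":0.5},
])

```text
clock: 9.35
tcp_pos: [0.5805, -0.0547, 0.1272]
orientation: [-0.044, 3.113, -0.026]
force: [-0.3, 0.3, -0.1]
finger_gap: 0.495
```

```bash
python3 - <<'E'
from h import *
go(*bal(.025,-.12),.127)
f=bot.grab_frame("scene");P=cloud(f);X,Y,Z=P[...,0],P[...,1],P[...,2]
for nm,c in(("R",bal(0,-.12)),("L",bal(0,.12))):
    m=(f["z_map"]>0)&(np.hypot(X-c[0]-.002,Y-c[1]+.001)<.055)&(Z<.135)&(Z>.08); print(nm,m.sum(),np.median(Z[m]))
cv2.imwrite("pics/p2.png",cv2.resize(f["img"][150:260,160:300],None,fx=5,fy=5,interpolation=cv2.INTER_CUBIC)[:,:,::-1])
E
```

```text
t 9.35 tcp [ 0.5805 -0.0547  0.1272] d(cm) [0.27 0.42 0.01] norm 0.5 yaw -0.005 gap 0.495 F [-0.31  0.31 -0.13] tilt [-0.028 -0.017 -0.999] q [-0.26  0.18  1.91 -0.01  1.02 -1.86]
R 431 0.11823908618152389
L 525 0.09687052968136196
```

View pics/p2.png

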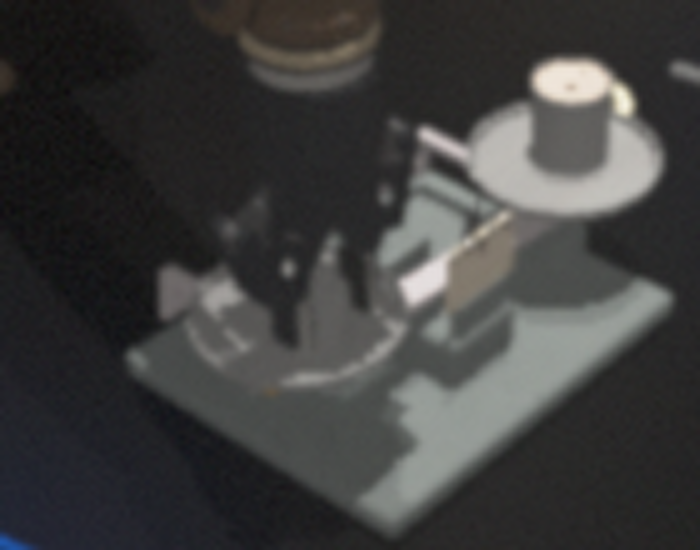

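w200 stands upright in the pan at (330,300) with the fingers clear of it. The right pan is still up, so the ring is heavier than about 262 g. I'll retreat and test with the rider.

Call:
servo_tool([
  {"x":0,"y":0,"z":-0.5,"yaw":0,"fingers":0.5},
  {"x":0,"y":0,"z":-1.5,"yaw":0,"fingers":0.5},
  {"x":0,"y":0,"z":-2.5,"yaw":0,"fingers":0.5},
  {"x":0,"y":0,"z":-2.5,"yaw":0,"fingers":0.5},
  {"x":0,"y":0,"z":-1.5,"yaw":0,"fingers":0.5},
  {"x":0,"y":0,"z":0,"yaw":0,"fingers":0.3},
])

```text
clock: 10.0
tcp_pos: [0.5783, -0.0533, 0.2199]
orientation: [-0.044, 3.111, -0.027]
force: [0.6, 1.0, 0.9]
finger_gap: 0.347
```

```bash
python3 - <<'E'
from h import *
go(*bal(-.115,.01),.2)
E
```

```text
t 10.0 tcp [ 0.5783 -0.0533  0.2199] d(cm) [14.17 13.23  1.34] norm 19.4 yaw -0.005 gap 0.347 F [0.64 1.05 0.87] tilt [-0.03  -0.018 -0.999] q [-0.26  0.07  1.84 -0.01  1.19 -1.86]
```

Call:
servo_tool([
  {"x":1,"y":1,"z":0,"yaw":0,"fingers":0.3},
  {"x":2,"y":2,"z":0,"yaw":0,"fingers":0.3},
  {"x":2.3,"y":2.1,"z":0.1,"yaw":0,"fingers":0.3},
  {"x":2.3,"y":2.1,"z":0.1,"yaw":0,"fingers":0.3},
  {"x":2.3,"y":2.1,"z":0.1,"yaw":0,"fingers":0.3},
  {"x":2.3,"y":2.1,"z":0.1,"yaw":0,"fingers":0.3},
  {"x":1.3,"y":1.2,"z":0.1,"yaw":0,"fingers":0.3},
  {"x":0.5,"y":0.5,"z":0,"yaw":0,"fingers":0.3},
  {"x":0,"y":0,"z":0,"yaw":0,"fingers":0.3},
])

```text
clock: 10.9
tcp_pos: [0.4202, 0.0815, 0.2005]
orientation: [-0.044, 3.124, -0.023]
force: [-0.3, -0.4, -0.1]
finger_gap: 0.302
```

```bash
cat >> h.py <<'E'
def pans(f):
    P=cloud(f);X,Y,Z=P[...,0],P[...,1],P[...,2]; o=[]
    for nm,c in(("R",bal(0,-.12)),("L",bal(0,.12))):
        r=np.hypot(X-c[0],Y-c[1])
        m=(f["z_map"]>0)&(r<.056)&(Z<.126)&(Z>.088); o.append((m.sum(),np.median(Z[m]) if m.any() else 0,Z[m].mean() if m.any() else 0))
    print("R",o[0],"L",o[1],"diff mm",(o[1][1]-o[0][1])*1e3)
def tab(f):
    P=cloud(f);X,Y,Z=P[...,0],P[...,1],P[...,2]
    D=np.stack([X-C[0],Y-C[1]],-1); c,s=np.cos(YAW),np.sin(YAW); bx=D[...,0]*c+D[...,1]*s; by=-D[...,0]*s+D[...,1]*c
    m=(f["z_map"]>0)&(abs(bx+.115)<.015)&(abs(by)<.08)&(Z>.08)&(Z<.11); 
    if m.any(): print("tab by mm",1e3*by[m].mean(),1e3*np.median(by[m]),"n",m.sum(),"bx",1e3*bx[m].mean(),"zmax",Z[m].max())
E
python3 - <<'E'
from h import *
go(*bal(-.115,.01),.16)
f=dict(np.load("top0.npz")); pans(f); tab(f)
f=dict(np.load("scene0.npz")); pans(f); tab(f)
for n in("scene","top"):
    f=bot.grab_frame(n); print(n); pans(f); tab(f)
    save(f,"r1%s.png"%n)
E
```

```text
t 10.9 tcp [0.4202 0.0815 0.2005] d(cm) [-1.24 -0.66  4.08] norm 4.3 yaw -0.005 gap 0.302 F [-0.28 -0.4  -0.1 ] tilt [-0.017 -0.015 -1.   ] q [-0.04 -0.27  2.19 -0.01  1.2  -1.63]
R (np.int64(1314), np.float64(0.12038048325506337), np.float64(0.12033811874466856)) L (np.int64(968), np.float64(0.09708461960008828), np.float64(0.09746641631720154)) diff mm -23.295863654975086
tab by mm 9.193323775986876 10.24298873250319 n 25 bx -115.28599293256933 zmax 0.10260547614439597
R (np.int64(802), np.float64(0.11867149216601167), np.float64(0.11862612870571411)) L (np.int64(510), np.float64(0.09586326360025037), np.float64(0.09905710131157719)) diff mm -22.808228565761297
tab by mm 5.265598284775405 4.134181297996222 n 31 bx -109.7671959016003 zmax 0.09839247777938365
scene
R (np.int64(664), np.float64(0.11818270628478009), np.float64(0.11825334150154367)) L (np.int64(503), np.float64(0.0967781684044586), np.float64(0.09973564848362824)) diff mm -21.404537880321485
tab by mm 4.811724172495324 4.204441595302331 n 33 bx -109.98201584252226 zmax 0.09982229410123611
top
R (np.int64(1210), np.float64(0.11964679480420543), np.float64(0.11967727553055897)) L (np.int64(920), np.float64(0.09795770707044003), np.float64(0.09834512299926908)) diff mm -21.68908773376539
```

View pics/r1scene.png

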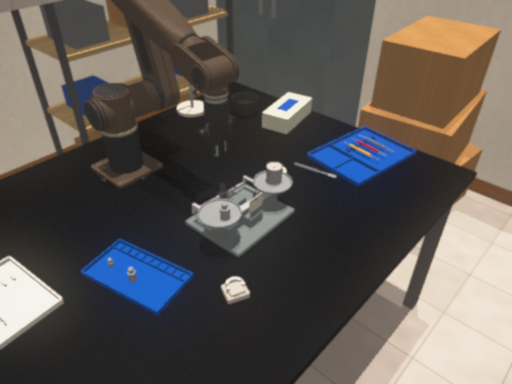

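View pics/r1top.png

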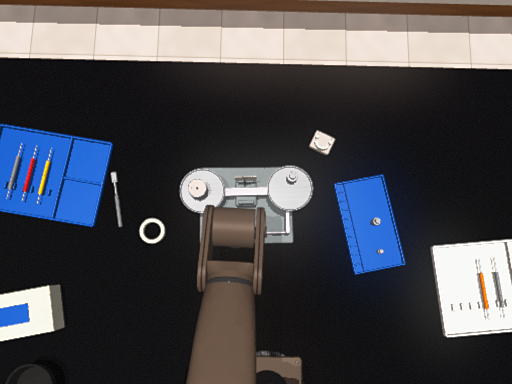

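The scene view shows w200 in the right pan at (224,210) and the gripper above the rider. The pan difference has dropped from -23 to about -21.5 mm, roughly -0.09 rad. So about 20 g is still missing, and the rider should cover it. I'll move down to straddle the tab.

Call:
servo_tool([
  {"x":-0.5,"y":-0.3,"z":1,"yaw":0,"fingers":0.3},
  {"x":-0.5,"y":-0.3,"z":2,"yaw":0,"fingers":0.3},
  {"x":-0.2,"y":-0.2,"z":2,"yaw":0,"fingers":0.3},
  {"x":0,"y":0,"z":1.5,"yaw":0,"fingers":0.3},
  {"x":0,"y":0,"z":0.7,"yaw":0,"fingers":0.3},
  {"x":0,"y":0,"z":0,"yaw":0,"fingers":0.3},
])

```text
clock: 11.6
tcp_pos: [0.4408, 0.0673, 0.1252]
orientation: [-0.033, 3.121, -0.025]
force: [0.2, -0.3, 0.4]
finger_gap: 0.301
```

```bash
python3 - <<'E'
from h import *
go(*bal(-.115,.008),.085)
f=bot.grab_frame("scene"); tab(f)
cv2.imwrite("pics/r2.png",cv2.resize(f["img"][130:230,170:300],None,fx=6,fy=6,interpolation=cv2.INTER_CUBIC)[:,:,::-1])
E
```

```text
t 11.6 tcp [0.4408 0.0673 0.1252] d(cm) [0.8  0.62 4.  ] norm 4.1 yaw -0.012 gap 0.301 F [ 0.25 -0.31  0.44] tilt [-0.02  -0.016 -1.   ] q [-0.07 -0.12  2.22 -0.02  1.02 -1.65]
tab by mm 4.784873020638418 3.6929469945477953 n 31 bx -110.567281175374 zmax 0.09857297343200139
```

View pics/r2.png

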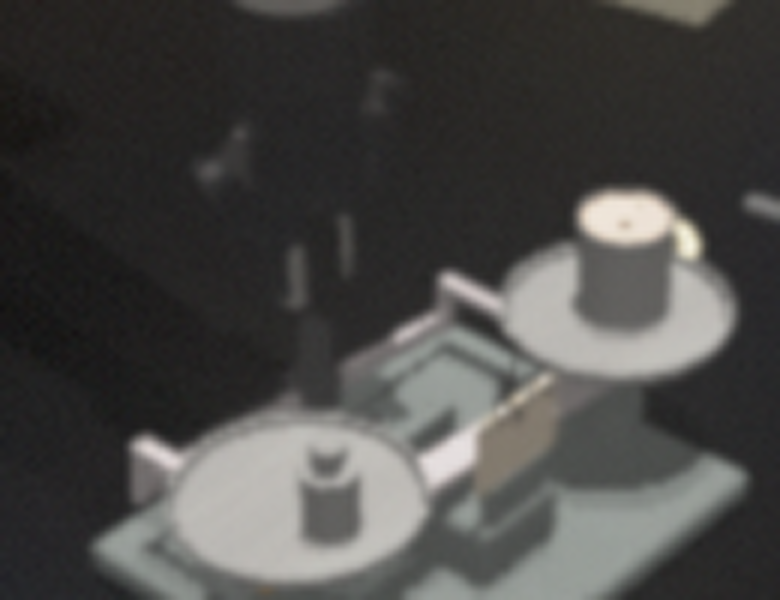

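The pads at (297,275) and (345,245) sit above the tab at (315,345). I'll correct sideways, then lower.

Call:
servo_tool([
  {"x":0.4,"y":0.35,"z":0,"yaw":0,"fingers":0.3},
  {"x":0.4,"y":0.3,"z":0,"yaw":0,"fingers":0.3},
  {"x":0,"y":0,"z":0,"yaw":0,"fingers":0.3},
  {"x":0,"y":0,"z":0.5,"yaw":0,"fingers":0.3},
])

```text
clock: 12.05
tcp_pos: [0.4348, 0.0739, 0.1235]
orientation: [-0.033, 3.114, -0.026]
force: [0.3, -0.8, 0.3]
finger_gap: 0.298
```

```bash
python3 - <<'E'
from h import *
go(*bal(-.115,.008),.087)
f=bot.grab_frame("scene"); tab(f)
cv2.imwrite("pics/r3.png",cv2.resize(f["img"][150:220,190:270],None,fx=8,fy=8,interpolation=cv2.INTER_CUBIC)[:,:,::-1])
E
```

```text
t 12.05 tcp [0.4348 0.0739 0.1235] d(cm) [ 0.24 -0.06  3.65] norm 3.7 yaw -0.012 gap 0.298 F [ 0.26 -0.8   0.35] tilt [-0.027 -0.017 -0.999] q [-0.05 -0.14  2.24 -0.02  1.01 -1.64]
tab by mm 5.12041335716516 4.436898350714563 n 33 bx -110.30220784020769 zmax 0.10127140388443846
```

View pics/r3.png

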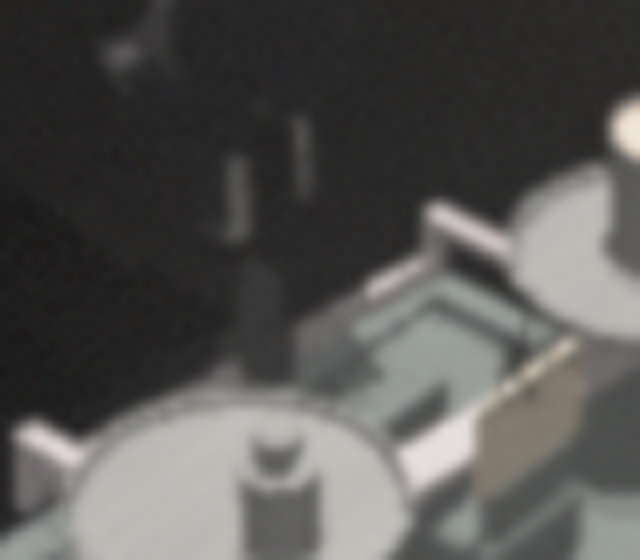

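The pads are at columns 235 and 302 and the tab spans about 243–282, so the tab lies between them. Lowering.

Call:
servo_tool([
  {"x":0.1,"y":0,"z":1,"yaw":0,"fingers":0.3},
  {"x":0.1,"y":0,"z":1.2,"yaw":0,"fingers":0.3},
  {"x":0.05,"y":0,"z":1,"yaw":0,"fingers":0.3},
  {"x":0,"y":0,"z":0.3,"yaw":0,"fingers":0.3},
  {"x":0,"y":0,"z":0,"yaw":0,"fingers":0.3},
])

```text
clock: 12.6
tcp_pos: [0.4311, 0.0733, 0.0828]
orientation: [-0.033, 3.119, -0.025]
force: [-0.6, -0.1, -0.0]
finger_gap: 0.298
```

```bash
python3 - <<'E'
from h import *
go(*bal(-.115,.008),.087)
f=bot.grab_frame("scene"); tab(f); pans(f)
cv2.imwrite("pics/r4.png",cv2.resize(f["img"][150:220,190:270],None,fx=8,fy=8,interpolation=cv2.INTER_CUBIC)[:,:,::-1])
E
```

```text
t 12.6 tcp [0.4311 0.0733 0.0828] d(cm) [-0.25 -0.07 -0.41] norm 0.5 yaw -0.012 gap 0.298 F [-0.59 -0.07 -0.  ] tilt [-0.022 -0.016 -1.   ] q [-0.06 -0.07  2.27 -0.02  0.93 -1.64]
tab by mm 4.260577380468032 5.908469941423836 n 106 bx -111.71756029698653 zmax 0.10941247569088357
R (np.int64(660), np.float64(0.11801468723971952), np.float64(0.11810886034881696)) L (np.int64(499), np.float64(0.09669803546626442), np.float64(0.09963138092560087)) diff mm -21.3166517734551
```

View pics/r4.png

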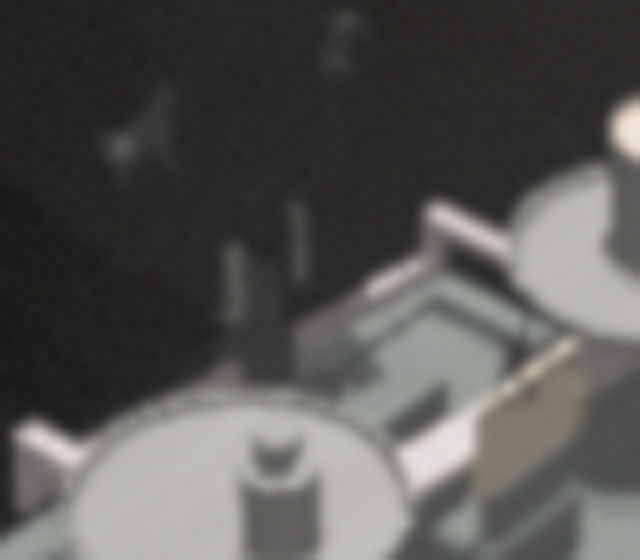

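The tab is now between the fingers. I'll push the rider slowly to the right.

Call:
servo_tool([
  {"x":-0.1,"y":-0.2,"z":0,"yaw":0,"fingers":0.3},
  {"x":-0.1,"y":-0.25,"z":0,"yaw":0,"fingers":0.3},
  {"x":0,"y":-0.25,"z":0,"yaw":0,"fingers":0.3},
  {"x":0,"y":-0.25,"z":0,"yaw":0,"fingers":0.3},
  {"x":0,"y":-0.25,"z":0,"yaw":0,"fingers":0.3},
  {"x":0,"y":-0.25,"z":0,"yaw":0,"fingers":0.3},
  {"x":0,"y":-0.25,"z":0,"yaw":0,"fingers":0.3},
  {"x":0,"y":-0.25,"z":0,"yaw":0,"fingers":0.3},
  {"x":0,"y":-0.25,"z":0,"yaw":0,"fingers":0.3},
  {"x":0,"y":-0.1,"z":0,"yaw":0,"fingers":0.3},
  {"x":0,"y":0,"z":0,"yaw":0,"fingers":0.3},
])

```text
clock: 13.75
tcp_pos: [0.4348, 0.0488, 0.0852]
orientation: [-0.032, 3.116, -0.022]
force: [-0.9, 1.6, 0.9]
finger_gap: 0.295
```

```bash
python3 - <<'E'
from h import *
go(*bal(-.115,-.02),.083)
f=bot.grab_frame("scene"); tab(f); pans(f)
f=bot.grab_frame("top"); pans(f)
E
```

```text
t 13.75 tcp [0.4348 0.0488 0.0852] d(cm) [ 0.06 -0.41  0.22] norm 0.5 yaw -0.013 gap 0.295 F [-0.86  1.59  0.91] tilt [-0.025 -0.015 -1.   ] q [-0.11 -0.08  2.27 -0.01  0.93 -1.7 ]
tab by mm -18.72846471722105 -14.544712741086487 n 102 bx -109.20193604644176 zmax 0.10979654150492932
R (np.int64(651), np.float64(0.1179349983441514), np.float64(0.11800540676779737)) L (np.int64(507), np.float64(0.09693747243042937), np.float64(0.09992895989341585)) diff mm -20.997525913722033
R (np.int64(1207), np.float64(0.11958021282651385), np.float64(0.1194923234393417)) L (np.int64(968), np.float64(0.09795617022176592), np.float64(0.09832996279002935)) diff mm -21.624042604747927
```

Still saturated. I'll keep pushing right, stopping short of the end stop.

Call:
servo_tool([
  {"x":0,"y":-0.25,"z":0,"yaw":0,"fingers":0.3},
  {"x":0,"y":-0.25,"z":0,"yaw":0,"fingers":0.3},
  {"x":0,"y":-0.25,"z":0,"yaw":0,"fingers":0.3},
  {"x":0,"y":-0.25,"z":0,"yaw":0,"fingers":0.3},
  {"x":0,"y":-0.25,"z":0,"yaw":0,"fingers":0.3},
  {"x":0,"y":-0.25,"z":0,"yaw":0,"fingers":0.3},
  {"x":0,"y":-0.25,"z":0,"yaw":0,"fingers":0.3},
  {"x":0,"y":-0.25,"z":0,"yaw":0,"fingers":0.3},
  {"x":0,"y":-0.25,"z":0,"yaw":0,"fingers":0.3},
  {"x":0,"y":-0.1,"z":0,"yaw":0,"fingers":0.3},
  {"x":0,"y":0.3,"z":0,"yaw":0,"fingers":0.3},
  {"x":0,"y":0.1,"z":0,"yaw":0,"fingers":0.3},
  {"x":0,"y":0,"z":0,"yaw":0,"fingers":0.3},
])

```text
clock: 15.15
tcp_pos: [0.4357, 0.027, 0.0854]
orientation: [-0.032, 3.115, -0.025]
force: [-0.5, 0.0, 0.0]
finger_gap: 0.298
```

```bash
python3 - <<'E'
from h import *
go(*bal(-.115,-.045),.083)
f=bot.grab_frame("scene"); tab(f); pans(f)
cv2.imwrite("pics/r5.png",cv2.resize(f["img"][140:240,170:310],None,fx=5,fy=5,interpolation=cv2.INTER_CUBIC)[:,:,::-1])
f=bot.grab_frame("top"); pans(f)
E
```

```text
t 15.15 tcp [0.4357 0.027  0.0854] d(cm) [ 0.06 -0.73  0.25] norm 0.8 yaw -0.013 gap 0.298 F [-0.53  0.02  0.04] tilt [-0.026 -0.016 -1.   ] q [-0.16 -0.08  2.27 -0.01  0.93 -1.75]
tab by mm -41.31115965760461 -38.16471307541641 n 107 bx -108.91055481881855 zmax 0.10998931326481745
R (np.int64(680), np.float64(0.11527694498572519), np.float64(0.11547723022054657)) L (np.int64(480), np.float64(0.09937738291962311), np.float64(0.10201222769719737)) diff mm -15.899562066102074
R (np.int64(1208), np.float64(0.11804392842390571), np.float64(0.11797753326562117)) L (np.int64(967), np.float64(0.09956189486717695), np.float64(0.09999272340869064)) diff mm -18.482033556728755
```

View pics/r5.png

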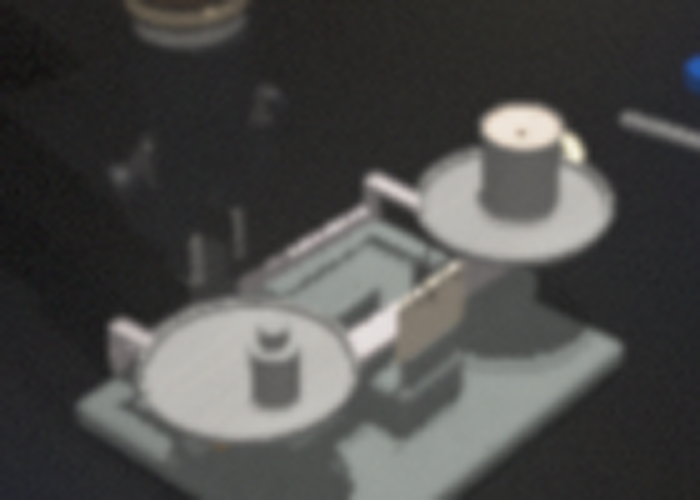

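Call:
servo_tool([
  {"x":0,"y":0,"z":0,"yaw":0,"fingers":0.3},
  {"x":0,"y":0,"z":0,"yaw":0,"fingers":0.3},
  {"x":0,"y":0,"z":0,"yaw":0,"fingers":0.3},
  {"x":0,"y":0,"z":0,"yaw":0,"fingers":0.3},
  {"x":0,"y":0,"z":0,"yaw":0,"fingers":0.3},
  {"x":0,"y":0,"z":0,"yaw":0,"fingers":0.3},
  {"x":0,"y":0,"z":0,"yaw":0,"fingers":0.3},
])

```text
clock: 15.95
tcp_pos: [0.4357, 0.027, 0.0854]
orientation: [-0.033, 3.115, -0.025]
force: [0.2, -0.1, 0.0]
finger_gap: 0.296
```

```bash
python3 - <<'E'
from h import *
go(*bal(-.115,-.045),.083)
for n in("scene","top"):
    f=bot.grab_frame(n);pans(f); np.savez(n+"1.npz",**f)
f=dict(np.load("scene1.npz"))
for b in (.0525,-.0525,-.045,0): print(b,proj(f,[*bal(-.115,b),.095]).round(1),proj(f,[*bal(-.115,b),.06]).round(1))
cv2.imwrite("pics/r6.png",cv2.resize(f["img"][170:220,180:260],None,fx=10,fy=10,interpolation=cv2.INTER_CUBIC)[:,:,::-1])
E
```

```text
t 15.95 tcp [0.4357 0.027  0.0854] d(cm) [ 0.06 -0.72  0.25] norm 0.8 yaw -0.012 gap 0.296 F [ 0.16 -0.11  0.01] tilt [-0.026 -0.017 -1.   ] q [-0.16 -0.08  2.27 -0.01  0.93 -1.75]
R (np.int64(657), np.float64(0.11790284878285273), np.float64(0.11802967363496464)) L (np.int64(496), np.float64(0.09696898808750698), np.float64(0.0999604136815274)) diff mm -20.93386069534575
R (np.int64(1213), np.float64(0.1196849608682732), np.float64(0.11961077345254234)) L (np.int64(966), np.float64(0.09813737472484384), np.float64(0.09852285531324442)) diff mm -21.54758614342936
0.0525 [230.8 177.2] [231.1 186. ]
-0.0525 [207.6 192.1] [208.3 201.1]
-0.045 [209.3 191. ] [210.  199.9]
0 [219.4 184.5] [219.9 193.3]
```

View pics/r6.png

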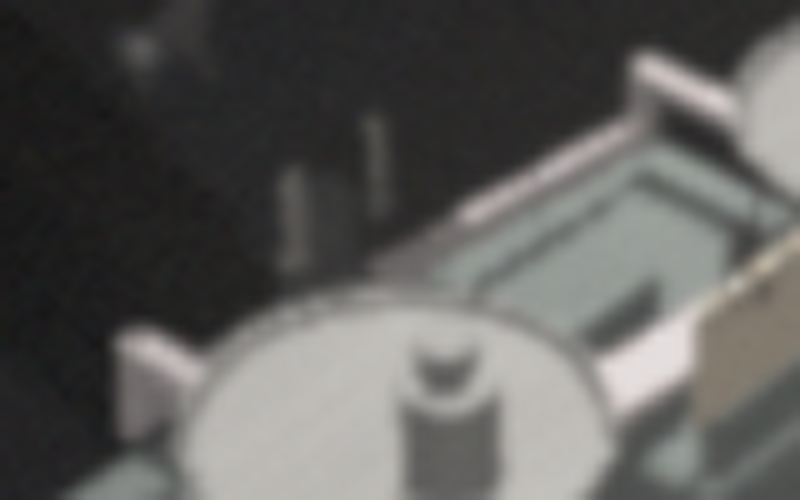

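The beam settled back to the stop with the rider near 85 mm, so the ring is over about 305 g and w100 is needed. I'll go and fetch it.

Call:
servo_tool([
  {"x":0,"y":0,"z":-0.5,"yaw":0,"fingers":0.3},
  {"x":0,"y":0,"z":-2,"yaw":0,"fingers":0.3},
  {"x":0,"y":0,"z":-3,"yaw":0,"fingers":0.3},
  {"x":0,"y":0,"z":-3,"yaw":0,"fingers":0.3},
  {"x":0,"y":0,"z":-2,"yaw":0,"fingers":0.5},
  {"x":0,"y":-1,"z":-1,"yaw":0,"fingers":0.6},
  {"x":-0.3,"y":-2.5,"z":0,"yaw":0,"fingers":0.6},
  {"x":-0.4,"y":-3,"z":0,"yaw":0,"fingers":0.6},
  {"x":-0.4,"y":-3,"z":0,"yaw":0,"fingers":0.6},
  {"x":-0.4,"y":-3,"z":0,"yaw":0,"fingers":0.6},
  {"x":-0.4,"y":-3,"z":0,"yaw":0,"fingers":0.6},
  {"x":-0.4,"y":-3,"z":0,"yaw":0,"fingers":0.6},
  {"x":-0.4,"y":-3,"z":0,"yaw":0,"fingers":0.6},
  {"x":-0.4,"y":-3,"z":0,"yaw":0,"fingers":0.6},
  {"x":-0.4,"y":-3,"z":0,"yaw":0,"fingers":0.6},
  {"x":-0.4,"y":-3,"z":0,"yaw":0,"fingers":0.6},
  {"x":0,"y":-1,"z":0,"yaw":0,"fingers":0.6},
  {"x":0,"y":0,"z":0,"yaw":0,"fingers":0.6},
])

```text
clock: 17.85
tcp_pos: [0.4739, -0.3035, 0.2082]
orientation: [-0.033, 3.122, -0.022]
force: [0.0, -0.1, -0.1]
finger_gap: 0.599
```

```bash
python3 - <<'E'
from h import *
go(.4775,-.311,.1)
for n in("scene","top"):
    f=bot.grab_frame(n);pans(f); tab(f); np.savez(n+"2.npz",**f); save(f,n+"2.png")
E
```

```text
t 17.85 tcp [ 0.4739 -0.3035  0.2082] d(cm) [-0.13 -0.6  10.84] norm 10.9 yaw -0.012 gap 0.599 F [ 0.04 -0.06 -0.09] tilt [-0.019 -0.014 -1.   ] q [-0.75  0.05  1.89  0.    1.18 -2.34]
R (np.int64(662), np.float64(0.11780641347268038), np.float64(0.11798245178654786)) L (np.int64(498), np.float64(0.09682985530687589), np.float64(0.09993148043480632)) diff mm -20.976558165804487
tab by mm -36.309782842478036 -37.100566370006455 n 44 bx -110.04154583117462 zmax 0.10279530053447113
R (np.int64(1216), np.float64(0.11957662917134378), np.float64(0.11958262679345791)) L (np.int64(961), np.float64(0.09798300383205348), np.float64(0.09843279043393464)) diff mm -21.593625339290295
tab by mm -31.55450080499742 -31.556327507892725 n 24 bx -115.4199041543272 zmax 0.10969961926974253
```

View pics/scene2.png

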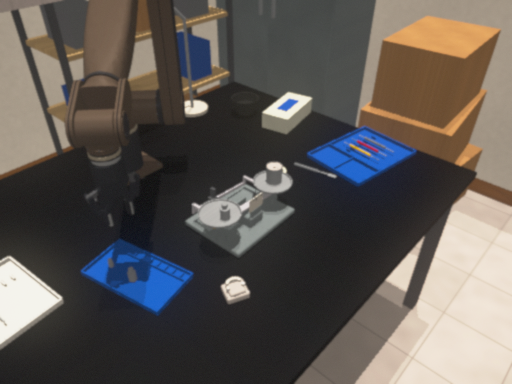

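Call:
servo_tool([
  {"x":0,"y":-0.3,"z":1,"yaw":0,"fingers":0.6},
  {"x":-0.1,"y":-0.3,"z":2.5,"yaw":0,"fingers":0.6},
  {"x":-0.05,"y":0,"z":3,"yaw":0,"fingers":0.6},
  {"x":0,"y":0,"z":3,"yaw":0,"fingers":0.6},
  {"x":0,"y":0,"z":2.5,"yaw":0,"fingers":0.6},
  {"x":0,"y":0,"z":1,"yaw":0,"fingers":0.6},
  {"x":0,"y":0,"z":0,"yaw":0,"fingers":0.6},
])

```text
clock: 18.65
tcp_pos: [0.4786, -0.3021, 0.0728]
orientation: [-0.051, 3.121, -0.021]
force: [0.0, -0.5, -0.7]
finger_gap: 0.603
```

```bash
python3 - <<'E'
from h import *
go(.4775,-.311,.007)
f=bot.grab_frame("scene")
cv2.imwrite("pics/g3.png",cv2.resize(f["img"][235:315,80:180],None,fx=7,fy=7,interpolation=cv2.INTER_CUBIC)[:,:,::-1])
E
```

```text
t 18.65 tcp [ 0.4786 -0.3021  0.0728] d(cm) [ 0.27 -0.8   6.59] norm 6.6 yaw -0.001 gap 0.603 F [ 0.02 -0.47 -0.67] tilt [-0.02  -0.014 -1.   ] q [-0.74  0.22  1.97  0.01  0.92 -2.35]
```

View pics/g3.png

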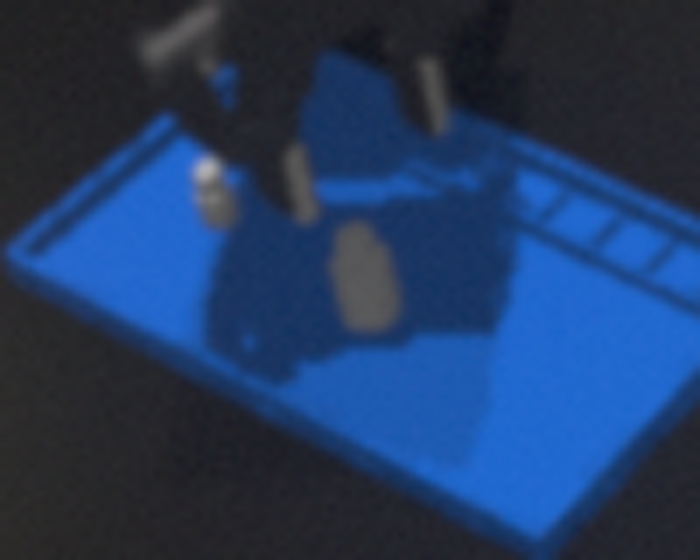

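w100 is at (365,285), below the midpoint of the pads at (367,145). Going down.

Call:
servo_tool([
  {"x":0.1,"y":-0.3,"z":1,"yaw":0,"fingers":0.6},
  {"x":0.1,"y":-0.3,"z":1.5,"yaw":0,"fingers":0.6},
  {"x":0.1,"y":-0.1,"z":1.5,"yaw":0,"fingers":0.6},
  {"x":0,"y":0,"z":0.8,"yaw":0,"fingers":0.6},
  {"x":0,"y":0,"z":0.4,"yaw":0,"fingers":0.6},
  {"x":0,"y":0,"z":0,"yaw":0,"fingers":0.6},
])

```text
clock: 19.3
tcp_pos: [0.4795, -0.3129, 0.0213]
orientation: [-0.051, 3.115, -0.03]
force: [-0.3, 0.5, -0.1]
finger_gap: 0.599
```

```bash
python3 - <<'E'
from h import *
go(.4775,-.311,.007)
E
```

```text
t 19.3 tcp [ 0.4795 -0.3129  0.0213] d(cm) [0.23 0.23 1.42] norm 1.5 yaw -0.001 gap 0.599 F [-0.29  0.55 -0.09] tilt [-0.026 -0.02  -0.999] q [-0.76  0.31  1.97  0.01  0.82 -2.37]
```

Call:
servo_tool([
  {"x":0.1,"y":0.1,"z":0.5,"yaw":0,"fingers":0.6},
  {"x":0.1,"y":0.1,"z":0.5,"yaw":0,"fingers":0.5},
  {"x":0,"y":0,"z":0.4,"yaw":0,"fingers":0.35},
  {"x":0,"y":0,"z":0,"yaw":0,"fingers":0.15},
  {"x":0,"y":0,"z":0,"yaw":0,"fingers":0.15},
  {"x":0,"y":0,"z":0,"yaw":0,"fingers":0.15},
])

```text
clock: 19.9
tcp_pos: [0.4782, -0.3115, 0.0068]
orientation: [-0.051, 3.113, -0.032]
force: [0.2, -0.7, -1.0]
finger_gap: 0.246
```

```bash
python3 - <<'E'
from h import *
go(.4775,-.311,.007)
E
```

```text
t 19.9 tcp [ 0.4782 -0.3115  0.0068] d(cm) [ 0.07  0.05 -0.02] norm 0.1 yaw -0.0 gap 0.246 F [ 0.25 -0.74 -1.03] tilt [-0.027 -0.021 -0.999] q [-0.76  0.33  1.98  0.01  0.79 -2.37]
```

Call:
servo_tool([
  {"x":0,"y":0,"z":-0.5,"yaw":0,"fingers":0.15},
  {"x":0,"y":0,"z":-1.5,"yaw":0,"fingers":0.15},
  {"x":0,"y":0,"z":-2.5,"yaw":0,"fingers":0.15},
  {"x":0,"y":0,"z":-3,"yaw":0,"fingers":0.15},
  {"x":0,"y":0,"z":-3,"yaw":0,"fingers":0.15},
  {"x":0,"y":0,"z":-3,"yaw":0,"fingers":0.15},
  {"x":0,"y":0,"z":-3,"yaw":0,"fingers":0.15},
  {"x":0,"y":0,"z":-2,"yaw":0,"fingers":0.15},
  {"x":0,"y":0,"z":-0.5,"yaw":0,"fingers":0.15},
  {"x":0,"y":0,"z":0,"yaw":0,"fingers":0.15},
])

```text
clock: 20.9
tcp_pos: [0.4724, -0.3069, 0.2139]
orientation: [-0.052, 3.108, -0.039]
force: [0.4, -0.0, -1.9]
finger_gap: 0.248
```

```bash
python3 - <<'E'
from h import *
go(*bal(-.025,-.12),.2)
E
```

```text
t 20.9 tcp [ 0.4724 -0.3069  0.2139] d(cm) [-6.34 25.3   0.95] norm 26.1 yaw -0.0 gap 0.248 F [ 0.39 -0.02 -1.89] tilt [-0.032 -0.026 -0.999] q [-0.76  0.03  1.9   0.01  1.17 -2.36]
```

Call:
servo_tool([
  {"x":-0.2,"y":1,"z":0,"yaw":0,"fingers":0.15},
  {"x":-0.5,"y":2,"z":0,"yaw":0,"fingers":0.15},
  {"x":-0.7,"y":2.8,"z":0,"yaw":0,"fingers":0.15},
  {"x":-0.7,"y":2.8,"z":0,"yaw":0,"fingers":0.15},
  {"x":-0.7,"y":2.8,"z":0,"yaw":0,"fingers":0.15},
  {"x":-0.7,"y":2.8,"z":0,"yaw":0,"fingers":0.15},
  {"x":-0.7,"y":2.8,"z":0,"yaw":0,"fingers":0.15},
  {"x":-0.7,"y":2.8,"z":0,"yaw":0,"fingers":0.15},
  {"x":-0.7,"y":2.8,"z":0,"yaw":0,"fingers":0.15},
  {"x":-0.4,"y":1.5,"z":0,"yaw":0,"fingers":0.15},
  {"x":0,"y":0,"z":0,"yaw":0,"fingers":0.15},
  {"x":0,"y":0,"z":0,"yaw":0,"fingers":0.15},
])

```text
clock: 22.1
tcp_pos: [0.5149, -0.0441, 0.1891]
orientation: [0.052, -3.14, 0.009]
force: [0.1, -0.5, -1.1]
finger_gap: 0.244
```

```bash
python3 - <<'E'
from h import *
go(*bal(-.025,-.12),.14)
E
```

```text
t 22.1 tcp [ 0.5149 -0.0441  0.1891] d(cm) [-1.25 -0.83  4.91] norm 5.1 yaw 0.0 gap 0.244 F [ 0.05 -0.49 -1.12] tilt [ 0.001 -0.006 -1.   ] q [-0.28 -0.02  2.   -0.01  1.16 -1.88]
```

Call:
servo_tool([
  {"x":-0.5,"y":-0.3,"z":0.5,"yaw":0,"fingers":0.15},
  {"x":-0.5,"y":-0.3,"z":1,"yaw":0,"fingers":0.15},
  {"x":-0.2,"y":-0.2,"z":1.2,"yaw":0,"fingers":0.15},
  {"x":0,"y":0,"z":1.2,"yaw":0,"fingers":0.15},
  {"x":0,"y":0,"z":0.8,"yaw":0,"fingers":0.15},
  {"x":0,"y":0,"z":0.3,"yaw":0,"fingers":0.15},
  {"x":0,"y":0,"z":0,"yaw":0,"fingers":0.15},
])

```text
clock: 22.8
tcp_pos: [0.5259, -0.0559, 0.1313]
orientation: [0.043, -3.134, 0.008]
force: [0.6, 0.5, -0.8]
finger_gap: 0.243
```

```bash
python3 - <<'E'
from h import *
go(*bal(-.025,-.12),.123)
f=bot.grab_frame("scene"); pans(f)
cv2.imwrite("pics/p3.png",cv2.resize(f["img"][150:250,170:300],None,fx=6,fy=6,interpolation=cv2.INTER_CUBIC)[:,:,::-1])
E
```

```text
t 22.8 tcp [ 0.5259 -0.0559  0.1313] d(cm) [-0.19  0.36  0.83] norm 0.9 yaw -0.005 gap 0.243 F [ 0.63  0.53 -0.81] tilt [ 0.007 -0.005 -1.   ] q [-0.29  0.08  2.01 -0.01  1.06 -1.89]
R (np.int64(566), np.float64(0.11789895670055), np.float64(0.1180143693385961)) L (np.int64(501), np.float64(0.09682536972168308), np.float64(0.09996993346818193)) diff mm -21.073586978866924
```

View pics/p3.png

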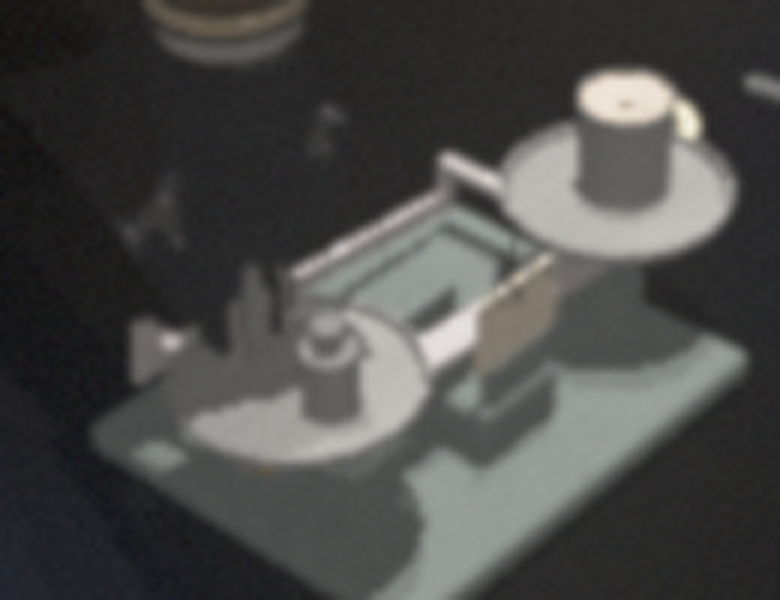

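w100 hangs above the near half of the right pan at (258,320), clear of w200 at (330,380).

Call:
servo_tool([
  {"x":-0.1,"y":0.15,"z":0.2,"yaw":0,"fingers":0.15},
  {"x":0,"y":0.15,"z":0.2,"yaw":0,"fingers":0.15},
  {"x":0,"y":0,"z":0.2,"yaw":0,"fingers":0.15},
  {"x":0,"y":0,"z":0.15,"yaw":0,"fingers":0.15},
  {"x":0,"y":0,"z":0.1,"yaw":0,"fingers":0.15},
  {"x":0,"y":0,"z":0,"yaw":0,"fingers":0.15},
])

```text
clock: 23.45
tcp_pos: [0.5283, -0.0525, 0.1246]
orientation: [0.045, -3.139, 0.01]
force: [0.3, -0.1, -0.6]
finger_gap: 0.246
```

```bash
python3 - <<'E'
from h import *
go(*bal(-.025,-.12),.122)
f=bot.grab_frame("scene"); pans(f)
E
```

```text
t 23.45 tcp [ 0.5283 -0.0525  0.1246] d(cm) [0.06 0.03 0.26] norm 0.3 yaw -0.005 gap 0.246 F [ 0.26 -0.1  -0.62] tilt [ 0.003 -0.006 -1.   ] q [-0.29  0.09  2.01 -0.01  1.04 -1.88]
R (np.int64(541), np.float64(0.11776126880208075), np.float64(0.11797174603205833)) L (np.int64(504), np.float64(0.09682800710744974), np.float64(0.09985539774598925)) diff mm -20.933261694631014
```

Call:
servo_tool([
  {"x":0,"y":0,"z":0.15,"yaw":0,"fingers":0.15},
  {"x":0,"y":0,"z":0.15,"yaw":0,"fingers":0.15},
  {"x":0,"y":0,"z":0.1,"yaw":0,"fingers":0.15},
])

```text
clock: 23.8
tcp_pos: [0.5286, -0.0527, 0.1208]
orientation: [0.045, -3.14, 0.01]
force: [0.7, 0.5, -0.6]
finger_gap: 0.25
```

```bash
python3 - <<'E'
from h import *
go(*bal(-.025,-.12),.122)
f=bot.grab_frame("scene"); pans(f)
E
```

```text
t 23.8 tcp [ 0.5286 -0.0527  0.1208] d(cm) [ 0.09  0.05 -0.12] norm 0.2 yaw -0.005 gap 0.25 F [ 0.66  0.5  -0.57] tilt [ 0.002 -0.007 -1.   ] q [-0.29  0.09  2.02 -0.01  1.03 -1.88]
R (np.int64(540), np.float64(0.11710503800053661), np.float64(0.11723305640458066)) L (np.int64(506), np.float64(0.09782104494456037), np.float64(0.10073703647998417)) diff mm -19.283993055976236
```

The pan is just giving way, so the weight is in contact. Releasing.

Call:
servo_tool([
  {"x":0,"y":0,"z":0,"yaw":0,"fingers":0.27},
  {"x":0,"y":0,"z":0,"yaw":0,"fingers":0.32},
  {"x":0,"y":0,"z":0,"yaw":0,"fingers":0.4},
  {"x":0,"y":0,"z":0,"yaw":0,"fingers":0.45},
  {"x":0,"y":0,"z":-0.5,"yaw":0,"fingers":0.45},
  {"x":0,"y":0,"z":-1.5,"yaw":0,"fingers":0.45},
  {"x":0,"y":0,"z":-2.5,"yaw":0,"fingers":0.45},
  {"x":0,"y":0,"z":-2,"yaw":0,"fingers":0.45},
  {"x":0,"y":0,"z":-1,"yaw":0,"fingers":0.3},
  {"x":0,"y":0,"z":0,"yaw":0,"fingers":0.3},
  {"x":0,"y":0,"z":0,"yaw":0,"fingers":0.3},
])

```text
clock: 24.95
tcp_pos: [0.5298, -0.0525, 0.2039]
orientation: [-0.045, 3.138, -0.012]
force: [-0.0, 0.1, 0.1]
finger_gap: 0.302
```

```bash
python3 - <<'E'
from h import *
go(*bal(-.115,-.04),.2)
f=bot.grab_frame("scene"); pans(f); tab(f)
cv2.imwrite("pics/p4.png",cv2.resize(f["img"][150:250,170:300],None,fx=6,fy=6,interpolation=cv2.INTER_CUBIC)[:,:,::-1])
E
```

```text
t 24.95 tcp [ 0.5298 -0.0525  0.2039] d(cm) [9.25 7.99 0.3 ] norm 12.2 yaw -0.005 gap 0.302 F [-0.01  0.08  0.14] tilt [-0.003 -0.008 -1.   ] q [-0.29 -0.01  1.95 -0.01  1.19 -1.88]
R (np.int64(716), np.float64(0.09652596274065417), np.float64(0.09962121651298604)) L (np.int64(410), np.float64(0.11791745309056989), np.float64(0.11785253682686851)) diff mm 21.39149034991572
tab by mm -39.141580030720554 -39.20187849790801 n 29 bx -110.11360868146537 zmax 0.09744177493087593
```

View pics/p4.png

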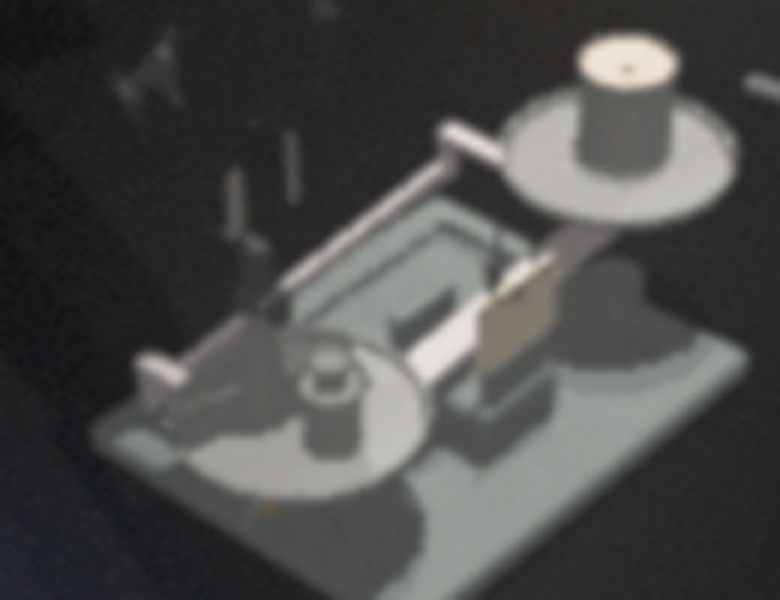

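The right pan is now down at its stop and both weights are standing in it: w200 at (330,410), w100 in the shadow at (262,350). The rider has to go left. Approaching the tab.

Call:
servo_tool([
  {"x":1,"y":0.8,"z":0,"yaw":0,"fingers":0.3},
  {"x":1.7,"y":1.6,"z":0,"yaw":0,"fingers":0.3},
  {"x":2.3,"y":2.1,"z":0,"yaw":0,"fingers":0.3},
  {"x":2.3,"y":2.1,"z":0,"yaw":0,"fingers":0.3},
  {"x":1.2,"y":1,"z":0,"yaw":0,"fingers":0.3},
  {"x":0.4,"y":0.4,"z":0,"yaw":0,"fingers":0.3},
  {"x":0,"y":0,"z":0,"yaw":0,"fingers":0.3},
])

```text
clock: 25.7
tcp_pos: [0.4278, 0.0302, 0.1947]
orientation: [0.044, -3.128, 0.006]
force: [-0.6, 0.2, 1.2]
finger_gap: 0.298
```

```bash
python3 - <<'E'
from h import *
go(*bal(-.115,-.032),.12)
E
```

```text
t 25.7 tcp [0.4278 0.0302 0.1947] d(cm) [-0.81  0.26  7.46] norm 7.5 yaw -0.005 gap 0.298 F [-0.61  0.24  1.2 ] tilt [ 0.013 -0.003 -1.   ] q [-0.16 -0.24  2.18 -0.01  1.21 -1.76]
```

Call:
servo_tool([
  {"x":-0.4,"y":0.1,"z":1,"yaw":0,"fingers":0.3},
  {"x":-0.4,"y":0.1,"z":2,"yaw":0,"fingers":0.3},
  {"x":0,"y":0.1,"z":2.2,"yaw":0,"fingers":0.3},
  {"x":0,"y":0,"z":1.5,"yaw":0,"fingers":0.3},
  {"x":0,"y":0,"z":0.5,"yaw":0,"fingers":0.3},
  {"x":0,"y":0,"z":0,"yaw":0,"fingers":0.3},
])

```text
clock: 26.3
tcp_pos: [0.4382, 0.0311, 0.1171]
orientation: [0.038, -3.128, 0.006]
force: [-0.2, 0.4, -0.3]
finger_gap: 0.296
```

```bash
python3 - <<'E'
from h import *
go(*bal(-.115,-.032),.085)
f=bot.grab_frame("scene")
cv2.imwrite("pics/r7.png",cv2.resize(f["img"][150:230,180:270],None,fx=7,fy=7,interpolation=cv2.INTER_CUBIC)[:,:,::-1])
E
```

```text
t 26.3 tcp [0.4382 0.0311 0.1171] d(cm) [0.29 0.18 3.21] norm 3.2 yaw -0.009 gap 0.296 F [-0.17  0.39 -0.27] tilt [ 0.013 -0.004 -1.   ] q [-0.16 -0.11  2.22 -0.01  1.04 -1.75]
```

View pics/r7.png

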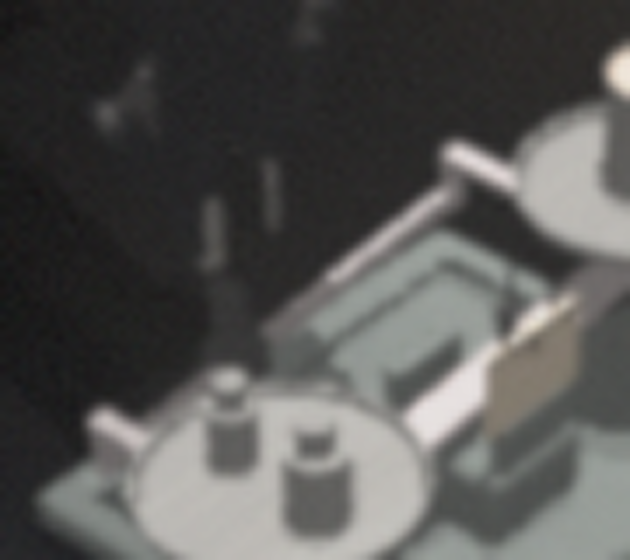

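The pads are at columns 213 and 272. The tab spans about 214–245, so it sits a few mm to the right because the beam tilt shifted it. I'll shift right, then lower.

Call:
servo_tool([
  {"x":0.2,"y":-0.2,"z":0,"yaw":0,"fingers":0.3},
  {"x":0.1,"y":-0.1,"z":0,"yaw":0,"fingers":0.3},
  {"x":0,"y":0,"z":0,"yaw":0,"fingers":0.3},
])

```text
clock: 26.65
tcp_pos: [0.437, 0.0272, 0.1195]
orientation: [0.038, -3.132, 0.008]
force: [0.2, 0.3, 0.4]
finger_gap: 0.296
```

```bash
python3 - <<'E'
from h import *
go(*bal(-.115,-.036),.085)
f=bot.grab_frame("scene")
cv2.imwrite("pics/r8.png",cv2.resize(f["img"][160:220,190:250],None,fx=10,fy=10,interpolation=cv2.INTER_CUBIC)[:,:,::-1])
E
```

```text
t 26.65 tcp [0.437  0.0272 0.1195] d(cm) [0.17 0.17 3.45] norm 3.5 yaw -0.009 gap 0.296 F [0.24 0.34 0.4 ] tilt [ 0.009 -0.005 -1.   ] q [-0.17 -0.12  2.23 -0.01  1.04 -1.76]
```

View pics/r8.png

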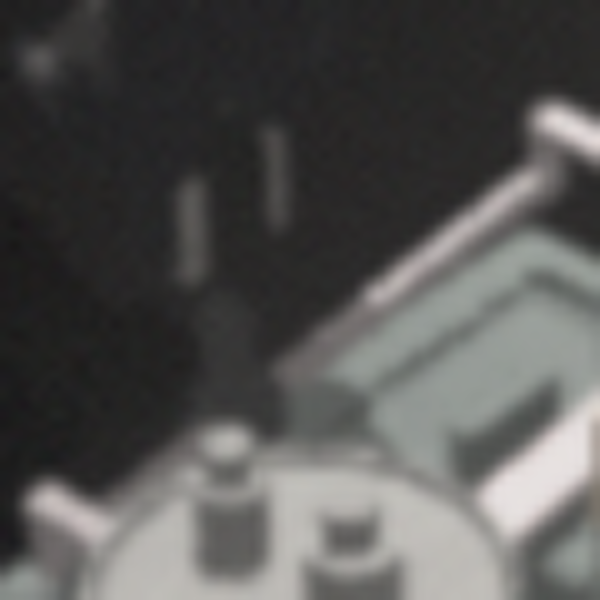

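The tab at 200–255 is now centred between the pads at 192 and 277. Lowering, then a slow push to the left.

Call:
servo_tool([
  {"x":0.1,"y":0,"z":1,"yaw":0,"fingers":0.3},
  {"x":0.05,"y":0,"z":1.2,"yaw":0,"fingers":0.3},
  {"x":0,"y":0,"z":0.9,"yaw":0,"fingers":0.3},
  {"x":0,"y":0,"z":0.3,"yaw":0,"fingers":0.3},
  {"x":0,"y":0,"z":0,"yaw":0,"fingers":0.3},
])

```text
clock: 27.2
tcp_pos: [0.4349, 0.0271, 0.0827]
orientation: [0.038, -3.133, 0.008]
force: [0.2, 0.1, -0.2]
finger_gap: 0.299
```

```bash
python3 - <<'E'
from h import *
go(*bal(-.115,-.036),.085)
E
```

```text
t 27.2 tcp [0.4349 0.0271 0.0827] d(cm) [-0.    0.16 -0.23] norm 0.3 yaw -0.009 gap 0.299 F [ 0.21  0.13 -0.23] tilt [ 0.008 -0.005 -1.   ] q [-0.17 -0.06  2.25 -0.01  0.96 -1.76]
```

Call:
servo_tool([
  {"x":0,"y":0.2,"z":0,"yaw":0,"fingers":0.3},
  {"x":0,"y":0.3,"z":0,"yaw":0,"fingers":0.3},
  {"x":0,"y":0.3,"z":0,"yaw":0,"fingers":0.3},
  {"x":0,"y":0.3,"z":0,"yaw":0,"fingers":0.3},
  {"x":0,"y":0.3,"z":0,"yaw":0,"fingers":0.3},
  {"x":0,"y":0.3,"z":0,"yaw":0,"fingers":0.3},
  {"x":0,"y":0.3,"z":0,"yaw":0,"fingers":0.3},
  {"x":0,"y":0.3,"z":0,"yaw":0,"fingers":0.3},
  {"x":0,"y":0.3,"z":0,"yaw":0,"fingers":0.3},
  {"x":0,"y":0.3,"z":0,"yaw":0,"fingers":0.3},
  {"x":0,"y":0.3,"z":0,"yaw":0,"fingers":0.3},
  {"x":0,"y":0.3,"z":0,"yaw":0,"fingers":0.3},
  {"x":0,"y":0.3,"z":0,"yaw":0,"fingers":0.3},
  {"x":0,"y":0.3,"z":0,"yaw":0,"fingers":0.3},
  {"x":0,"y":0,"z":0,"yaw":0,"fingers":0.3},
])

```text
clock: 28.7
tcp_pos: [0.4352, 0.071, 0.0841]
orientation: [0.04, -3.136, 0.012]
force: [0.0, -0.2, 0.6]
finger_gap: 0.298
```

```bash
python3 - <<'E'
from h import *
go(*bal(-.115,.025),.085)
f=bot.grab_frame("scene");pans(f); tab(f)
E
```

```text
t 28.7 tcp [0.4352 0.071  0.0841] d(cm) [ 0.18  1.87 -0.11] norm 1.9 yaw -0.007 gap 0.298 F [ 0.03 -0.16  0.57] tilt [ 0.006 -0.008 -1.   ] q [-0.06 -0.05  2.24 -0.01  0.96 -1.66]
R (np.int64(722), np.float64(0.09686607321729457), np.float64(0.09980632549316226)) L (np.int64(412), np.float64(0.11770546808589305), np.float64(0.11759418096719756)) diff mm 20.839394868598482
tab by mm 1.5660161867954783 0.06514355831017297 n 93 bx -108.46268213546253 zmax 0.10997874104971223
```

Call:
servo_tool([
  {"x":0,"y":0.25,"z":0,"yaw":0,"fingers":0.3},
  {"x":0,"y":0.3,"z":0,"yaw":0,"fingers":0.3},
  {"x":0,"y":0.3,"z":0,"yaw":0,"fingers":0.3},
  {"x":0,"y":0.3,"z":0,"yaw":0,"fingers":0.3},
  {"x":0,"y":0.3,"z":0,"yaw":0,"fingers":0.3},
  {"x":0,"y":0.3,"z":0,"yaw":0,"fingers":0.3},
  {"x":0,"y":0.2,"z":0,"yaw":0,"fingers":0.3},
  {"x":0,"y":-0.2,"z":0,"yaw":0,"fingers":0.3},
  {"x":0,"y":-0.3,"z":0,"yaw":0,"fingers":0.3},
  {"x":0,"y":0,"z":0,"yaw":0,"fingers":0.3},
  {"x":0,"y":0,"z":0,"yaw":0,"fingers":0.3},
  {"x":0,"y":0,"z":0,"yaw":0,"fingers":0.3},
  {"x":0,"y":0,"z":0,"yaw":0,"fingers":0.3},
  {"x":0,"y":0,"z":0,"yaw":0,"fingers":0.3},
  {"x":0,"y":0,"z":0,"yaw":0,"fingers":0.3},
  {"x":0,"y":0,"z":0,"yaw":0,"fingers":0.3},
  {"x":0,"y":0,"z":0,"yaw":0,"fingers":0.3},
])

```text
clock: 30.45
tcp_pos: [0.4342, 0.0873, 0.0832]
orientation: [0.038, -3.135, 0.008]
force: [0.2, -0.3, 0.3]
finger_gap: 0.3
```

```bash
python3 - <<'E'
from h import *
go(*bal(-.115,.025),.085)
for n in("scene","top"):
    f=bot.grab_frame(n);pans(f); tab(f)
E
```

```text
t 30.45 tcp [0.4342 0.0873 0.0832] d(cm) [ 0.12  0.24 -0.18] norm 0.3 yaw -0.009 gap 0.3 F [ 0.17 -0.28  0.33] tilt [ 0.007 -0.005 -1.   ] q [-0.03 -0.05  2.24 -0.01  0.96 -1.62]
R (np.int64(708), np.float64(0.0971378910781899), np.float64(0.1000536381180466)) L (np.int64(408), np.float64(0.11760188106716339), np.float64(0.11787456580815357)) diff mm 20.463989988973488
tab by mm 16.83022869855761 15.999141784825733 n 97 bx -108.94696066705863 zmax 0.10998760219403862
R (np.int64(1132), np.float64(0.09847748837578518), np.float64(0.09878442769138822)) L (np.int64(946), np.float64(0.11943523909049736), np.float64(0.11938057493990312)) diff mm 20.957750714712176
```

Call:
servo_tool([
  {"x":0,"y":0.25,"z":0,"yaw":0,"fingers":0.3},
  {"x":0,"y":0.3,"z":0,"yaw":0,"fingers":0.3},
  {"x":0,"y":0.3,"z":0,"yaw":0,"fingers":0.3},
  {"x":0,"y":0.3,"z":0,"yaw":0,"fingers":0.3},
  {"x":0,"y":0.3,"z":0,"yaw":0,"fingers":0.3},
  {"x":0,"y":0.3,"z":0,"yaw":0,"fingers":0.3},
  {"x":0,"y":-0.2,"z":0,"yaw":0,"fingers":0.3},
  {"x":0,"y":-0.3,"z":0,"yaw":0,"fingers":0.3},
  {"x":0,"y":0,"z":0,"yaw":0,"fingers":0.3},
  {"x":0,"y":0,"z":0,"yaw":0,"fingers":0.3},
  {"x":0,"y":0,"z":0,"yaw":0,"fingers":0.3},
  {"x":0,"y":0,"z":0,"yaw":0,"fingers":0.3},
  {"x":0,"y":0,"z":0,"yaw":0,"fingers":0.3},
  {"x":0,"y":0,"z":0,"yaw":0,"fingers":0.3},
  {"x":0,"y":0,"z":0,"yaw":0,"fingers":0.3},
  {"x":0,"y":0,"z":0,"yaw":0,"fingers":0.3},
])

```text
clock: 32.15
tcp_pos: [0.4338, 0.1009, 0.0831]
orientation: [0.038, -3.135, 0.008]
force: [0.7, -0.7, -0.7]
finger_gap: 0.303
```

```bash
python3 - <<'E'
from h import *
go(*bal(-.115,.04),.085)
for n in("scene","top"):
    f=bot.grab_frame(n);pans(f); tab(f)
cv2.imwrite("pics/b1.png",cv2.resize(f["img"][150:250,180:320],None,fx=5,fy=5,interpolation=cv2.INTER_CUBIC)[:,:,::-1])
E
```

```text
t 32.15 tcp [0.4338 0.1009 0.0831] d(cm) [ 0.13  0.38 -0.19] norm 0.4 yaw -0.009 gap 0.303 F [ 0.67 -0.66 -0.73] tilt [ 0.007 -0.005 -1.   ] q [ 0.   -0.04  2.23 -0.01  0.95 -1.59]
R (np.int64(666), np.float64(0.10414305772454083), np.float64(0.10566969092454997)) L (np.int64(433), np.float64(0.11071158217797343), np.float64(0.11150300427154529)) diff mm 6.5685244534326035
tab by mm 31.265104214737832 31.819392486117863 n 97 bx -108.55893373380326 zmax 0.1098896830703521
R (np.int64(1128), np.float64(0.10550010980859144), np.float64(0.10565157779922249)) L (np.int64(922), np.float64(0.11220495179528618), np.float64(0.11235548144221932)) diff mm 6.704841986694743
```

View pics/b1.png

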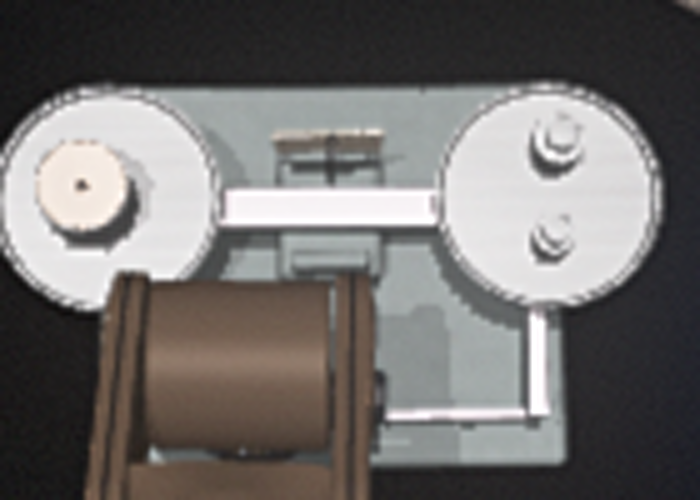

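Both cameras read +6.6 mm pan difference, so about 6 g too much on the right. The rider needs to go about 6 mm further left. I'll push in small steps.

Call:
servo_tool([
  {"x":0,"y":0.2,"z":0,"yaw":0,"fingers":0.3},
  {"x":0,"y":0.2,"z":0,"yaw":0,"fingers":0.3},
  {"x":0,"y":0.2,"z":0,"yaw":0,"fingers":0.3},
  {"x":0,"y":0.2,"z":0,"yaw":0,"fingers":0.3},
  {"x":0,"y":0.15,"z":0,"yaw":0,"fingers":0.3},
  {"x":0,"y":0,"z":0,"yaw":0,"fingers":0.3},
])

```text
clock: 32.85
tcp_pos: [0.4335, 0.1108, 0.0827]
orientation: [0.039, -3.135, 0.01]
force: [-0.5, -0.8, -0.8]
finger_gap: 0.302
```

Call:
servo_tool([
  {"x":0,"y":-0.2,"z":0,"yaw":0,"fingers":0.3},
  {"x":0,"y":-0.2,"z":0,"yaw":0,"fingers":0.3},
  {"x":0,"y":0,"z":0,"yaw":0,"fingers":0.3},
  {"x":0,"y":0,"z":0,"yaw":0,"fingers":0.3},
  {"x":0,"y":0,"z":0,"yaw":0,"fingers":0.3},
  {"x":0,"y":0,"z":0,"yaw":0,"fingers":0.3},
  {"x":0,"y":0,"z":0,"yaw":0,"fingers":0.3},
  {"x":0,"y":0,"z":0,"yaw":0,"fingers":0.3},
  {"x":0,"y":0,"z":0,"yaw":0,"fingers":0.3},
  {"x":0,"y":0,"z":0,"yaw":0,"fingers":0.3},
])

```text
clock: 33.85
tcp_pos: [0.4337, 0.1069, 0.0831]
orientation: [0.038, -3.135, 0.008]
force: [0.0, -0.7, -0.1]
finger_gap: 0.299
```

```bash
python3 - <<'E'
from h import *
go(*bal(-.115,.04),.085)
for n in("scene","top"):
    f=bot.grab_frame(n);pans(f); tab(f)
E
```

```text
t 33.85 tcp [0.4337 0.1069 0.0831] d(cm) [ 0.13 -0.23 -0.18] norm 0.3 yaw -0.009 gap 0.299 F [ 0.   -0.69 -0.08] tilt [ 0.007 -0.005 -1.   ] q [ 0.02 -0.04  2.23 -0.01  0.95 -1.57]
R (np.int64(666), np.float64(0.10709163948275416), np.float64(0.1083444141895975)) L (np.int64(451), np.float64(0.10770205836738211), np.float64(0.10893267335274483)) diff mm 0.6104188846279557
tab by mm 36.5225519148198 35.92873779236599 n 92 bx -108.22171619288767 zmax 0.10987063930764039
R (np.int64(1137), np.float64(0.10848931626471112), np.float64(0.10859153497805941)) L (np.int64(921), np.float64(0.10931397760669549), np.float64(0.10941163887656626)) diff mm 0.8246613419843757
```

```bash
cat >> h.py <<'E'
def level(f):
    P=cloud(f);X,Y,Z=P[...,0],P[...,1],P[...,2]; ok=f["z_map"]>0
    b=ok&(abs(Z)<.01)&(X>.42)&(X<.68)&(((Y<-.11)&(Y>-.19))|((Y>.26)&(Y<.42)))&~((np.hypot(X-.438,Y-.341)<.055))
    A=P[b]; G=lambda Q:np.c_[Q[:,:2],np.ones(len(Q))]
    w=np.ones(len(A),bool)
    for _ in range(5):
        c=np.linalg.lstsq(G(A[w]),A[w,2],rcond=None)[0]; r=A[:,2]-G(A)@c; w=abs(r)<2.5*r[w].std()
    o=[]
    W=[bal(.025,-.12),bal(-.025,-.12)]
    rc=np.array([.547,.192])
    for nm,cc,ex in(("R",bal(0,-.12),W),("L",bal(0,.12),[rc])):
        m=ok&(np.hypot(X-cc[0],Y-cc[1])<.054)&(Z>.085)&(Z<.13)
        Q=P[m]; h=Q[:,2]-G(Q)@c
        # plane-fit iteratively, constrained level: sigma clip about the median
        mu=np.median(h)
        for _ in range(15): mu=h[abs(h-mu)<.005].mean()
        s=h[abs(h-mu)<.005]; o.append((mu,s.std()/len(s)**.5,len(s)))
    return (o[1][0]-o[0][0])*1e3, np.hypot(o[0][1],o[1][1])*1e3, o[0][2],o[1][2],c
E
python3 - <<'E'
from h import *
np.set_printoptions(precision=5,suppress=True)
for n in("scene","top"):
    for k in(0,1,2): 
        print(n,k,level(dict(np.load("%s%d.npz"%(n,k)))))
    for i in range(4): print(n,level(bot.grab_frame(n)))
E
```

```text
scene 0 (np.float64(-23.20622791550489), np.float64(0.10580327362272594), 735, 364, array([ 0.00167, -0.00036, -0.00193]))
scene 1 (np.float64(-21.346255354723688), np.float64(0.10905944858689152), 584, 359, array([ 0.00212, -0.0002 , -0.00216]))
scene 2 (np.float64(-21.375011174029236), np.float64(0.11327405742613283), 587, 358, array([ 0.00104, -0.00057, -0.00153]))
scene (np.float64(0.7621941296656193), np.float64(0.11379637502459745), 534, 366, array([ 0.00099, -0.00032, -0.00162]))
scene (np.float64(0.8039675661384027), np.float64(0.11515532524916218), 531, 361, array([ 0.00235, -0.00048, -0.0023 ]))
scene (np.float64(0.5281050624923456), np.float64(0.11463460994101085), 541, 358, array([ 0.00118, -0.00036, -0.00167]))
scene (np.float64(0.5395290441281564), np.float64(0.113318428242877), 532, 357, array([ 0.00134, -0.00048, -0.0017 ]))
top 0 (np.float64(-23.407598542469916), np.float64(0.08974973540713167), 1206, 832, array([-0.00037,  0.00025,  0.00087]))
top 1 (np.float64(-21.622981150693583), np.float64(0.09201899728004793), 1100, 831, array([0.00007, 0.00018, 0.00067]))
top 2 (np.float64(-21.673496116942776), np.float64(0.09711152560374516), 1094, 826, array([-0.00075,  0.00015,  0.00121]))
top (np.float64(0.9113614121821767), np.float64(0.0973494671232735), 1000, 800, array([-0.00058,  0.00013,  0.00107]))
top (np.float64(0.7657972892623072), np.float64(0.09651280790818685), 1016, 803, array([-0.0012 ,  0.00029,  0.00141]))
top (np.float64(0.7780579952313682), np.float64(0.09723869474485121), 1014, 797, array([-0.00082,  0.00026,  0.00118]))
top (np.float64(0.7559903124821771), np.float64(0.09894369784203885), 1010, 799, array([0.00047, 0.00014, 0.00052]))
```

The two cameras agree at +0.7 mm, about 0.7 g. One more 0.7 mm nudge left: the earlier contact ended at y=0.1108, so the target is about 0.1115.

Call:
servo_tool([
  {"x":0,"y":0.2,"z":0,"yaw":0,"fingers":0.3},
  {"x":0,"y":0.15,"z":0,"yaw":0,"fingers":0.3},
  {"x":0,"y":0.05,"z":0,"yaw":0,"fingers":0.3},
  {"x":0,"y":0,"z":0,"yaw":0,"fingers":0.3},
])

```text
clock: 34.75
tcp_pos: [0.4336, 0.111, 0.083]
orientation: [0.038, -3.135, 0.009]
force: [-0.3, -1.0, -1.3]
finger_gap: 0.301
```

Call:
servo_tool([
  {"x":0,"y":0.05,"z":0,"yaw":0,"fingers":0.3},
  {"x":0,"y":0,"z":0,"yaw":0,"fingers":0.3},
])

```text
clock: 34.95
tcp_pos: [0.4336, 0.1114, 0.0829]
orientation: [0.039, -3.135, 0.01]
force: [0.3, -0.3, -0.3]
finger_gap: 0.301
```

Call:
servo_tool([
  {"x":0,"y":-0.2,"z":0,"yaw":0,"fingers":0.3},
  {"x":0,"y":-0.2,"z":0,"yaw":0,"fingers":0.3},
  {"x":0,"y":0,"z":0,"yaw":0,"fingers":0.3},
  {"x":0,"y":0,"z":0,"yaw":0,"fingers":0.3},
  {"x":0,"y":0,"z":0,"yaw":0,"fingers":0.3},
  {"x":0,"y":0,"z":0,"yaw":0,"fingers":0.3},
  {"x":0,"y":0,"z":0,"yaw":0,"fingers":0.3},
  {"x":0,"y":0,"z":0,"yaw":0,"fingers":0.3},
  {"x":0,"y":0,"z":0,"yaw":0,"fingers":0.3},
  {"x":0,"y":0,"z":0,"yaw":0,"fingers":0.3},
])

```text
clock: 35.95
tcp_pos: [0.4337, 0.1074, 0.0831]
orientation: [0.037, -3.135, 0.008]
force: [-0.1, -0.8, 0.3]
finger_gap: 0.3
```

```bash
python3 - <<'E'
from h import *
go(*bal(-.115,.04),.085)
for n in("scene","top"):
    L=[level(bot.grab_frame(n))[0] for i in range(4)]; print(n,np.round(L,2),np.mean(L))
E
```

```text
t 35.95 tcp [0.4337 0.1074 0.0831] d(cm) [ 0.14 -0.27 -0.18] norm 0.4 yaw -0.009 gap 0.3 F [-0.07 -0.77  0.27] tilt [ 0.007 -0.005 -1.   ] q [ 0.02 -0.04  2.23 -0.01  0.95 -1.57]
scene [0.45 0.46 0.53 0.46] 0.4754112106994183
top [0.47 0.22 0.53 0.45] 0.41787815626058433
```

Call:
servo_tool([
  {"x":0,"y":0.2,"z":0,"yaw":0,"fingers":0.3},
  {"x":0,"y":0.15,"z":0,"yaw":0,"fingers":0.3},
  {"x":0,"y":0.05,"z":0,"yaw":0,"fingers":0.3},
  {"x":0,"y":0.04,"z":0,"yaw":0,"fingers":0.3},
  {"x":0,"y":0,"z":0,"yaw":0,"fingers":0.3},
])

```text
clock: 36.85
tcp_pos: [0.4336, 0.1118, 0.083]
orientation: [0.038, -3.135, 0.01]
force: [0.4, -1.1, -0.6]
finger_gap: 0.303
```

Call:
servo_tool([
  {"x":0,"y":-0.2,"z":0,"yaw":0,"fingers":0.3},
  {"x":0,"y":-0.3,"z":0,"yaw":0,"fingers":0.3},
  {"x":0,"y":-0.1,"z":0,"yaw":0,"fingers":0.3},
  {"x":0,"y":0,"z":0,"yaw":0,"fingers":0.3},
  {"x":0,"y":0,"z":0,"yaw":0,"fingers":0.3},
  {"x":0,"y":0,"z":0,"yaw":0,"fingers":0.3},
  {"x":0,"y":0,"z":0,"yaw":0,"fingers":0.3},
  {"x":0,"y":0,"z":0,"yaw":0,"fingers":0.3},
  {"x":0,"y":0,"z":0,"yaw":0,"fingers":0.3},
  {"x":0,"y":0,"z":0,"yaw":0,"fingers":0.3},
])

```text
clock: 37.85
tcp_pos: [0.4338, 0.1056, 0.0832]
orientation: [0.037, -3.135, 0.008]
force: [0.5, -0.5, 0.1]
finger_gap: 0.299
```

```bash
python3 - <<'E'
from h import *
go(*bal(-.115,.036),.085)
for n in("scene","top"):
    L=[level(bot.grab_frame(n))[0] for i in range(4)]; print(n,np.round(L,2),np.mean(L))
E
```

```text
t 37.85 tcp [0.4338 0.1056 0.0832] d(cm) [ 0.14 -0.49 -0.18] norm 0.5 yaw -0.009 gap 0.299 F [ 0.48 -0.45  0.1 ] tilt [ 0.007 -0.005 -1.   ] q [ 0.01 -0.04  2.23 -0.01  0.95 -1.58]
scene [ 0.07  0.1  -0.01  0.17] 0.08046738201748088
top [ 0.15  0.09  0.23 -0.03] 0.11174868482358158
```

The difference is now about 0.1 mm (0.1 g). The fingers are centred about the tab, so I'll lift straight out and check with the arm away.

Call:
servo_tool([
  {"x":0,"y":0,"z":-0.5,"yaw":0,"fingers":0.3},
  {"x":0,"y":0,"z":-1.2,"yaw":0,"fingers":0.3},
  {"x":0,"y":0,"z":-2,"yaw":0,"fingers":0.3},
  {"x":0,"y":0,"z":-2.5,"yaw":0,"fingers":0.3},
  {"x":0,"y":0,"z":-2.5,"yaw":0,"fingers":0.3},
  {"x":0,"y":0,"z":-2,"yaw":0,"fingers":0.3},
  {"x":0,"y":2,"z":0,"yaw":0,"fingers":0.3},
  {"x":0,"y":3,"z":0,"yaw":0,"fingers":0.3},
  {"x":0,"y":3,"z":0,"yaw":0,"fingers":0.3},
  {"x":0,"y":3,"z":0,"yaw":0,"fingers":0.3},
  {"x":0,"y":3,"z":0,"yaw":0,"fingers":0.3},
  {"x":0,"y":1.5,"z":0,"yaw":0,"fingers":0.3},
  {"x":0,"y":0,"z":0,"yaw":0,"fingers":0.3},
  {"x":0,"y":0,"z":0,"yaw":0,"fingers":0.3},
  {"x":0,"y":0,"z":0,"yaw":0,"fingers":0.3},
])

```text
clock: 39.75
tcp_pos: [0.4338, 0.2665, 0.21]
orientation: [-0.034, 3.131, -0.004]
force: [-0.6, -0.4, 0.6]
finger_gap: 0.297
```

```bash
python3 - <<'E'
from h import *
go(*bal(-.115,.036),.085)
for n in("scene","top"):
    F=[bot.grab_frame(n) for i in range(5)]
    L=[level(f)[0] for f in F]; print(n,np.round(L,2),np.mean(L)); tab(F[0]); save(F[0],"z%s.png"%n)
a=cv2.imread("pics/zscene.png")
cv2.imwrite("pics/zc.png",cv2.resize(a[150:310,70:310],None,fx=3.3,fy=3.3,interpolation=cv2.INTER_CUBIC))
E
```

```text
t 39.75 tcp [0.4338 0.2665 0.21  ] d(cm) [  0.61 -16.54  12.53] norm 20.8 yaw -0.012 gap 0.297 F [-0.64 -0.35  0.57] tilt [-0.011 -0.003 -1.   ] q [ 0.35 -0.07  2.   -0.01  1.2  -1.24]
scene [ 0.01  0.09  0.02 -0.02 -0.01] 0.02019153133888396
tab by mm 34.87424279264573 34.299500537850285 n 31 bx -110.57655263686571 zmax 0.1027407066455658
top [ 0.    0.01  0.03 -0.16 -0.19] -0.062388377155334074
tab by mm 38.961626821708144 39.97377619540935 n 27 bx -115.56923837858734 zmax 0.10346467650857472
```

View pics/zc.png

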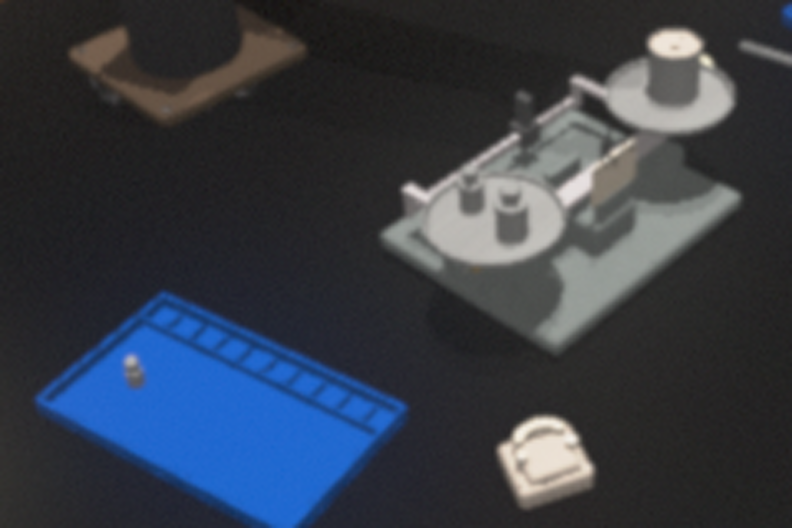

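View pics/ztop.png

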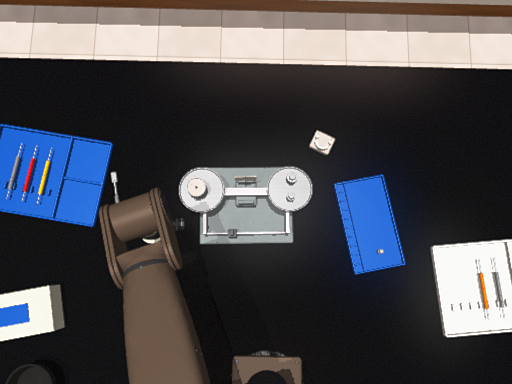

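The scene crop shows both weights upright in the right pan at (470,195) and (511,215), the rider at (523,125), and w20 still in the tray at (133,370). In the top view the pans at (203,190) and (290,190) are free of the arm. The beam is level within measurement, so I'm handing the job in.

```bash
python3 -c "
from plant import bot
print(bot.sign_off())"
```

```text
the job is handed in; nothing more can be done
None
```

The ring is weighed and the job is handed in, at about 40 s on the robot's clock. It weighs about 313 g: the 200 g and 100 g weights in the right pan, plus the rider about 13 mm from its left end. The 20 g weight stayed in the tray, and I did not move the ring or the other things on the bench.

**Level:** with the arm clear, the two pans differed in height by +0.02 mm (scene camera) and -0.06 mm (top camera). That is under 0.1 g of imbalance.

**Need for the 100 g weight:** with the 200 g weight alone and the rider at about 85 mm, the beam settled back at its left stop. That put the ring beyond what the rider could make up. A first reading in that test seemed to show the beam tilting freely, but it was only the movement from the push.

**Limits on the checks:**
- The rider position, and so the mass, is only good to a few mm, because the cameras disagreed by 4 to 5 mm on where its tab is.
- I judged level from the pan heights, not the needle, because the images are too coarse to read it.
- The wrist force stayed at about 2 N or less in the readings I took, but I did not record it continuously.

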